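# Open the slide imager's strut-assisted hood and load a slide carrier under it

## Robot

A 7-joint arm with a two-finger parallel gripper is mounted at the origin on the work surface. World frame = base frame: x ahead of the robot, y to its left, z up, the work surface at z = 0. Lengths are in mm, angles in rad, forces in N, time in s.
With the tool pointing down it reaches from about 425 to 1025 mm from the base axis. Payload 9.4 kg.
Tool frame: the origin (TCP) lies at the very end of the fingers, on their centre line; the grasp point (between the pads) lies 19 mm behind it (arm.pinch_z is the distance from the TCP to the grasp point, in mm); z points along the fingers, y is the direction in which the jaws open and shut (so a half turn about z gives the same grasp; the last joint's range is limited). The gripper opens to 85 mm and grips with 20 to 120 N. Pads are 22 mm wide; open, the fingers measure 114 mm over their backs; the gripper's body (76 mm by 85 mm) begins 54 mm behind the grasp point. The pads swing forward as they close: fully open they stand 13 mm farther back than shut.
Start: joints at [-1.354, 0.599, -0.003, 1.599, 0.002, 0.943, -0.08], TCP at [209.958, 693.932, 231.275] pointing down, gripper open.
Joint ranges: [-2.57, 2.57], [-0.35, 1.97], [-1.29, 1.29], [0.11, 2.56], [-1.05, 4.19], [0.11, 1.86], [-2.63, 2.63]. Speed limits (rad/s): [2.22, 2.22, 3.01, 3.01, 3.14, 3.14, 3.14].

## Interface

Orientations are given as a rotation vector (axis times angle).
In Python, from plant import arm gives the robot as it stands.
- The arm moves only by the tool drive_tool, never from a script. Its argument "series" is a list of rows, each an object of numbers: "tx", "ty", "tz": the shift along the tool's x, y, z in units of 25 mm (1.0 is 25 mm); "roll": the turn about the tool's z in units of 8 degrees (1.0 is 8 degrees); "grip": the closure, from 0 (fully open) to 1 (shut). A call has 1 to 8 rows; each row is the pose to reach, as a shift and turn from the pose commanded when the call began, along the tool's axes at that moment; what a row does not reach only later rows make up. A row lasts 1/10 s, in which the tool goes at most 50 mm and 8.59 degrees, less where a joint would pass 70% of its speed; a pose out of reach is approached as far as the arm can. A call with a gripper value outside its range is refused whole. The fingers move at their own pace and stop on an object; "grip_force" is the grip in N (left out, the last holds). Time passes only in rows, so rows that repeat a pose let the fingers close. It gives the time, the measured TCP pose, the force and the opening at its end, in the units of the state.
- arm.get_obs(): the state, without advancing time (a new reading comes with each control period).
- arm.snapshot(name): name is "scene" or "top" or "wrist"; returns the picture (420x560x3 uint8, blue, green, red); there is no depth.
- arm.camera_info(name): a dict with "fx", "fy", "cx", "cy" (pixels), "extrinsics" (4x4, takes a point from camera to world coordinates). Camera axes: x right, y up, looking along -z (the intrinsics and any distortion apply to the point x, -y, -z); pixel columns grow to the right and rows downward; lengths in mm; the calibration is good to about 2 mm. A picture is of the moment at which its call begins: read the wrist's pose just before it. camera_info takes no time and is no camera call; for the wrist camera it gives the pose at the moment of the call.
- arm.close_job(): hands the job in, once; it reports no verdict.
The state is a dict: "time_s": time; "joints": joint angles; "dq": joint speeds; "effort": joint torques, N m; "ee_pos": TCP position; "tcp_rot": TCP orientation; "force": force on the tool from outside, world axes, zero at the start; "moment": the same for the moment, N m; "gripper_width": finger opening in mm.
Only numpy, scipy, OpenCV 4.12 (cv2) and the standard library are available. Lean on these libraries where they do the work, as an engineer would, in place of code of your own. Each camera call takes 0.05 s, during which the arm holds its last target.

## Task

Load the slide imager: lift its tinted hood until the gas struts take over and hold it fully open on their own, without flinging it up. Then take the slide carrier from its loading block, keep it level, and seat it flat in the nest on the imager's stage with its blue end to the front; set it down rather than dropping it, leave the hood standing open, and do not disturb the other things on the bench.

Things in the scene. Friction and masses are not known exactly. Their poses are not given: they have to be found in the camera images.
- imager: bench slide imager, fixed: white base 275 (x) x 300 (y) x 100 mm high. Origin: centre of its underside; own -x side is its front and faces the robot, z up. A see-through violet hood (215 long x 300 wide x 80 mm high, walls 4 mm) covers its deck, hinged along y at the back, a thin gas strut outside each flank, 163 mm from the middle.
- hood (a joint): hood angle in rad: 0 shut, 1.08 fully open (stop). Hood 0.65 kg; about 3 N at the handle starts it. Let go below about 0.5 (0.4 to 0.6) it falls shut; above, the struts raise it slowly to the stop and hold it. Open, its front edge and handle hang over the nest, 185 to 240 mm above the hinge: a tool reaching in must lean its back end 25 to 40 degrees towards the imager's front.
- hood_hinge (a point): fixed point on the hood's hinge line, mid-width: 77.5 mm behind the imager's origin, 105 mm above the bench. Axes as the imager's.
- hood_handle (a point): grip point of the hood's black bow handle; moves with the hood. Hood shut: 236 mm in front of the hinge line and 20 mm above it, axes as the imager's. The bow is 54 mm wide (y, flat outer sides, can be pinched across them), 16 mm thick in height, reaches from the front panel (21 mm behind this point) to 19 mm in front of it; below it is only the bench.
- block: low aluminium loading block, 110 x 36 mm and 45 mm high, on a rubber foot plate 130 x 90 x 6 mm; fixed to the bench to one side of the imager. Origin: centre of its underside, x along its length.
- carrier: slide carrier: flat black frame 120 (x) x 60 (y) x 12 mm with two glass slides, 0.18 kg. Origin: centre of its underside, z up; it lies lengthwise on the block, overhanging it 12 mm on each long side, so that its long sides (60 mm apart) can be pinched near the middle. A blue band marks its front end (own -x).
- carrier_front (a point): middle of the carrier's blue front end, at its underside, 60 mm from its origin along its own -x.
- nest (a point): centre of the nest's flat seat on the stage under the hood: 90 mm in front of the hinge line, 125 mm above the bench, 25 mm above the deck; axes as the imager's. Seat 144 mm long (x), 76 mm wide, but only 36 mm wide over its middle 72 mm, so fingers fit beside the carrier. Stops 6 mm high frame the carrier's place at its ends and corners, 3 mm play all round.
- nest_front (a point): point on the seat where the middle of the carrier's blue front end belongs: 60 mm in front of nest, at the same height.
- slide_box: bystander: shut blue slide box 117 x 92 x 36 mm, standing on the bench on the side where the block is not. Origin: centre of its underside.
- oil_bottle: bystander: small amber bottle, 36 mm in diameter and 75 mm high. Origin: centre of its underside.
- pen_pot: bystander: empty grey pot, 72 mm in diameter and 95 mm high. Origin: centre of its underside.
There are look-alikes about, which are no part of the job. There is more than one size of the carrier; the job needs the middle-sized.

How it is judged (in metres and radians):
On the way:
1. the hood stands fully open on its struts, with the robot off the imager (value of joint hood above 1 rad and contact force between each of the arm, the fingers and imager below 0.3 N), for 0.3 s.
At the end, for the whole second after the job is handed in: the hood stands open past 1.0 rad; the carrier lies flat (within 0.04 rad) and still on the seat of the nest, inside its stops: origin within 6 mm sideways and 3 mm in height of the nest centre, blue end within 9 mm of the front point (value of joint hood above 1 rad and horizontal distance between carrier and nest below 0.006 m and horizontal distance between carrier_front and nest_front below 0.009 m and z of carrier in the frame of nest between -0.003 and 0.003 m and angle between carrier's own z axis and vertical below 0.04 rad and linear speed of carrier below 0.01 m/s); the robot touches nothing.
It fails at once if the hood is flung up or let slam (faster than 2.5 rad/s) (velocity of joint hood above 2.5 rad/s or velocity of joint hood below -2.5 rad/s).
It fails at once if the carrier is tipped more than 0.4 rad from level (angle between carrier's own z axis and vertical above 0.4 rad).
It fails at once if the carrier is dropped (falls free faster than 0.5 m/s, over about 13 mm) (linear speed of carrier above 0.5 m/s and contact force between the fingers and carrier below 0.1 N).
It fails at once if a bystander is moved more than 20 mm (distance of any of slide_box, oil_bottle, pen_pot from where it was at the start of the episode above 0.02 m).
It also fails if it takes over 54 s, if anything falls off the work surface, if the arm or the gripper's body presses on something with over 40 N, if the wrist force passes 120 N, or if a joint passes its speed limit or range.

## Working session

There is one attempt and no reset: what is moved stays moved. The work goes in short steps, Python scripts to look and compute and a tool call to move; the robot and the scene stay as the last step left them, time stands still between calls to the robot, and variables do not carry over. Pictures are saved under pics/ and viewed, and the job is handed in when it is done.

Besides the shell and the picture viewer there is one more tool, called after "Request:" as name(argument=value, ...), one argument or row to a line, values as JSON. drive_tool: Moves the arm, as the interface text tells. Its arguments: {"type":"object","properties":{"series":{"type":"array","items":{"type":"object","properties":{"tx":{"type":"number"},"ty":{"type":"number"},"tz":{"type":"number"},"roll":{"type":"number"},"grip":{"type":"number"}}}},"grip_force":{"type":"number"}},"required":["series"]}

```bash
ls; mkdir -p pics; python3 - <<'E'
from plant import arm
import cv2, numpy as np
print(arm.get_obs())
for n in ("scene","top","wrist"):
    i=arm.camera_info(n); print(n,i)
    cv2.imwrite(f"pics/{n}0.png",arm.snapshot(n))
E
```

```text
pics
{'time_s': 0.0, 'joints': array([-1.35371455,  0.60015473, -0.00253411,  1.60012421,  0.00177484,
        0.94288941, -0.07979631]), 'dq': array([-0.00072105, -0.00157866,  0.00132605,  0.00124198, -0.00039203,
       -0.00075685,  0.00072977]), 'effort': array([ 2.55731811e-04, -7.76451302e+01,  1.56554148e+00, -2.57997161e+01,
        1.24583187e-02,  9.05179622e-03, -1.62825205e-05]), 'ee_pos': array([209.82060382, 693.48617533, 230.39771047]), 'tcp_rot': array([-4.59736601e-01, -3.10766789e+00,  2.46630467e-03]), 'force': array([-0.31191168, -0.58704499, -0.30546128]), 'moment': array([ 0.00050539,  0.04099885, -0.0636926 ]), 'gripper_width': 85.46021326427196}
scene {'fx': 420.55697783768017, 'fy': 420.55697783768017, 'cx': 267.32192523170386, 'cy': 210.91008391271114, 'extrinsics': array([[-3.57956097e-01, -6.89167190e-01,  6.30012712e-01,
         1.32778742e+03],
       [ 9.33721063e-01, -2.60079137e-01,  2.46015891e-01,
         3.68069932e+02],
       [-5.69291801e-03,  6.76319027e-01,  7.36586834e-01,
         9.85797770e+02],
       [ 0.00000000e+00,  0.00000000e+00,
[... 268 characters left out ...]
e-01,  2.27195862e-02, -1.32638961e-02,
         6.44333277e+01],
       [-9.80793416e-03,  1.45980713e-01,  9.89238816e-01,
         1.37820742e+03],
       [ 0.00000000e+00,  0.00000000e+00,  0.00000000e+00,
         1.00000000e+00]])}
wrist {'fx': 302.9326610508817, 'fy': 302.9326610508817, 'cx': 282.0984138423859, 'cy': 213.0922372653687, 'extrinsics': array([[ 2.90876397e-01, -9.06786328e-01, -3.05171225e-01,
         1.30752631e+02],
       [ 9.56756216e-01,  2.74711865e-01,  9.56605191e-02,
         7.17456570e+02],
       [-2.90949460e-03, -3.19799853e-01,  9.47480654e-01,
         3.71933313e+02],
       [ 0.00000000e+00,  0.00000000e+00,  0.00000000e+00,
         1.00000000e+00]])}
```

View pics/scene0.png

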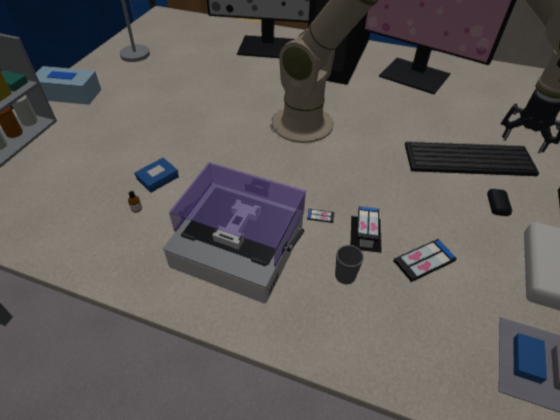

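View pics/top0.png

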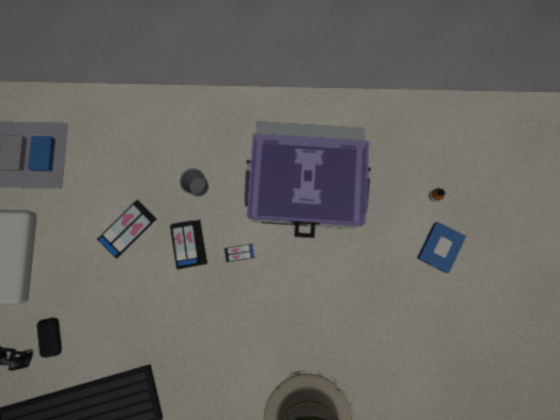

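View pics/wrist0.png

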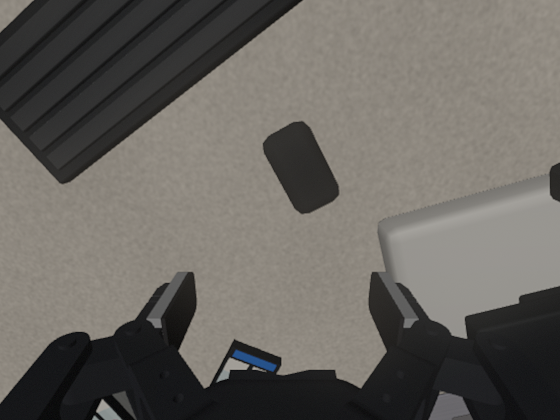

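```bash
cat > h.py <<'E'
from plant import arm
import cv2, numpy as np
from scipy.spatial.transform import Rotation as R
def ray(info,u,v):
    E=info["extrinsics"]; d=np.array([(u-info["cx"])/info["fx"],-(v-info["cy"])/info["fy"],-1.0])
    return E[:3,3],E[:3,:3]@d
def onz(info,u,v,z):
    o,d=ray(info,u,v); return o+d*(z-o[2])/d[2]
def proj(info,p):
    E=info["extrinsics"]; c=E[:3,:3].T@(np.asarray(p,float)-E[:3,3])
    return info["cx"]-info["fx"]*c[0]/c[2], info["cy"]+info["fy"]*c[1]/c[2]
E
python3 - <<'E'
from h import *
im=cv2.imread("pics/top0.png"); 
c=cv2.resize(im[100:280,90:290],None,fx=4,fy=4*0.8,interpolation=cv2.INTER_CUBIC); cv2.imwrite("pics/c1.png",np.clip(c*1.3,0,255).astype('uint8')[:600])
c=cv2.resize(im[110:250,235:385],None,fx=4,fy=4,interpolation=cv2.INTER_CUBIC); cv2.imwrite("pics/c2.png",np.clip(c*1.6,0,255).astype('uint8'))
im=cv2.imread("pics/scene0.png"); 
c=cv2.resize(im[150:300,150:320],None,fx=4,fy=4,interpolation=cv2.INTER_CUBIC); cv2.imwrite("pics/c3.png",np.clip(c*1.6,0,255).astype('uint8'))
c=cv2.resize(im[190:290,300:460],None,fx=5,fy=5,interpolation=cv2.INTER_CUBIC); cv2.imwrite("pics/c4.png",np.clip(c*1.6,0,255).astype('uint8'))
E
```

```text
(no output)
```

View pics/c1.png

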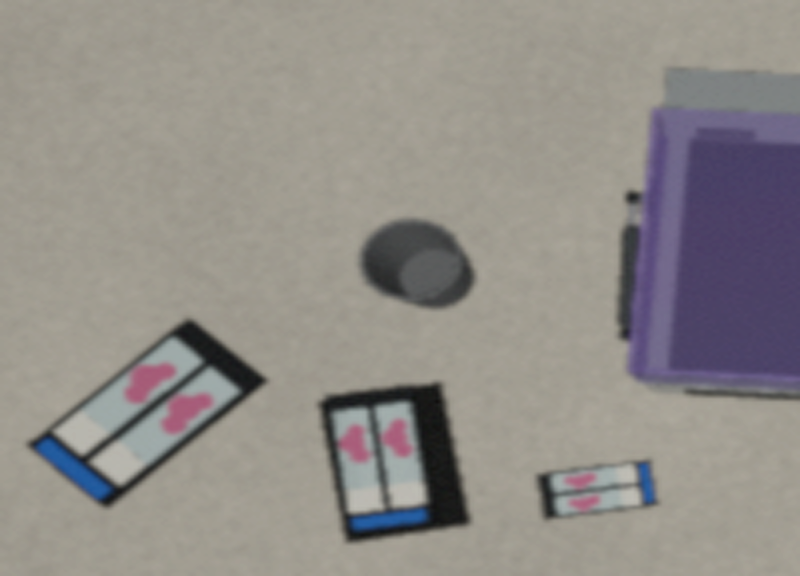

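View pics/c2.png

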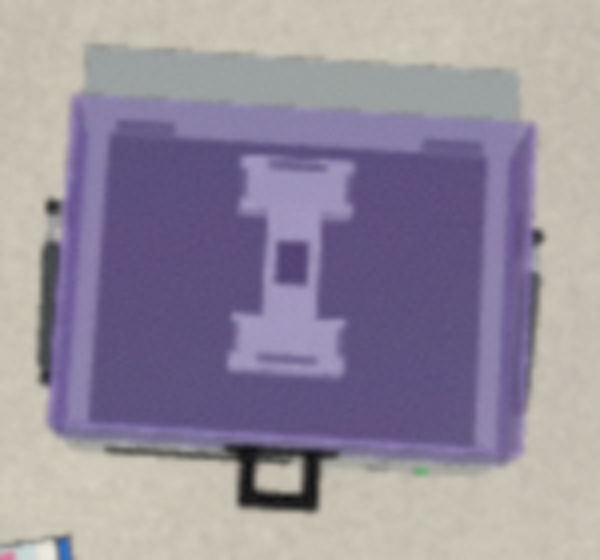

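View pics/c3.png

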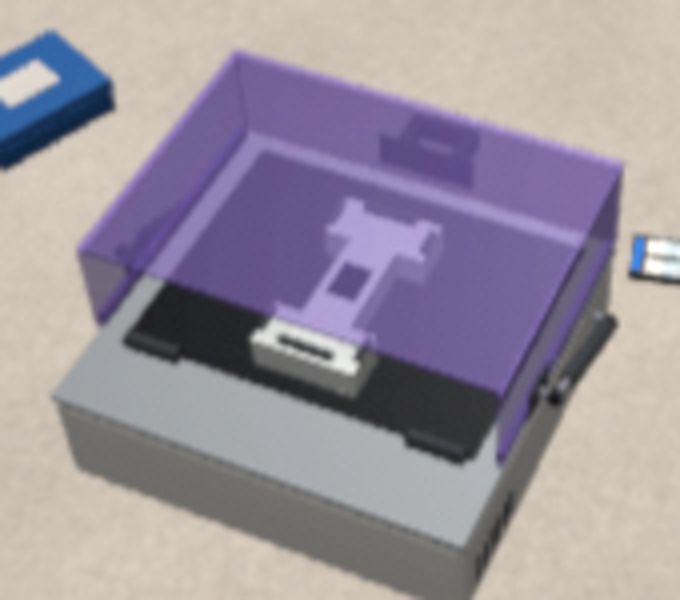

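View pics/c4.png

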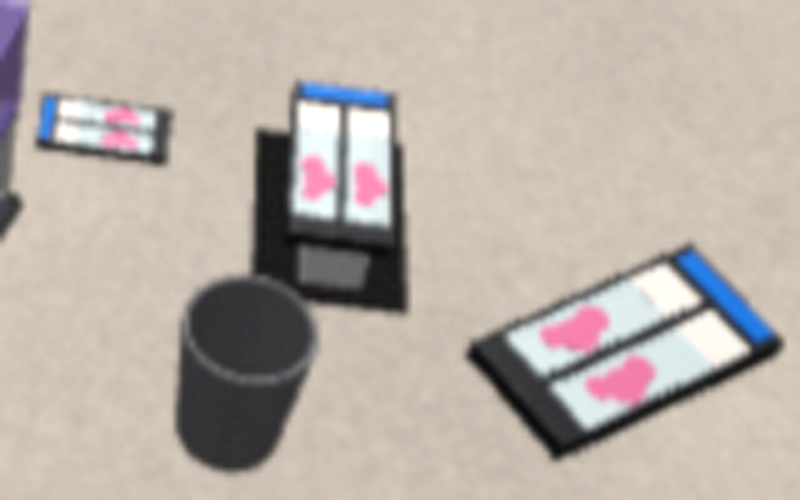

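```bash
python3 - <<'E'
from h import *
T=arm.camera_info("top");S=arm.camera_info("scene")
f=lambda a,b:(235+a/4-.4,110+b/4-.4)
g=lambda a,b:(150+a/4-.4,150+b/4-.4)
P=lambda n,I,p,z:print(n,onz(I,*p,z).round(1))
for n,p,z in [("baseBL",(85,45),100),("baseBR",(519,70),100),("seatRL",(243,155),125),("seatRR",(357,160),125),("seatFL",(227,372),125),("seatFR",(343,377),125),("hanL",(238,508),133),("hanR",(318,511),133)]:
    P(n,T,f(*p),z)
for n,p,z in [("baseBR",(52,400),100),("baseBL",(468,547),100),("handFaceR",(385,125),125)]:
    P(n+" scene",S,g(*p),z)
im=cv2.imread("pics/top0.png"); hsv=cv2.cvtColor(im,cv2.COLOR_BGR2HSV)
# blue
m=cv2.inRange(hsv,(100,140,60),(115,255,255))
n,l,s,c=cv2.connectedComponentsWithStats(m)
for i in range(1,n):
    if s[i,4]>15: print("blue",s[i],c[i].round(1))
# carrier on block: corners in c1 crop (4, 3.2)
q=lambda a,b:(90+a/4-.4,100+b/3.2-.4)
for n,p in [("bl band",(350,530)),("br band",(428,524)),("bl",(347,541)),("tl",(322,402)),("blueL",(350,515)),]:
    P(n,T,q(*p),63)
for n,p,z in [("footTR",(441,384),6),("footBR",(468,522),6),("footTL",(322,404),6)]:P(n,T,q(*p),z)
r=lambda a,b:(300+a/5-.4,190+b/5-.4)
for n,p in [("scene blueTL",(300,82)),("blueTR",(396,95)),("botR",(395,235)),("botL",(289,225))]:P(n,S,r(*p),63)
# large, small sizes
for n,p in [("Lg",(30,443)),("Lg",(107,505)),("Lg",(266,380)),("Lg",(188,320)),("sm",(538,475)),("sm",(546,518)),("sm",(657,502)),("sm",(650,462))]:P(n,T,q(*p),12)
P("pot top scene c",S,r(247,328),95);P("bottle",T,(438,194),40);P("box",T,(441,247),36)
E
```

```text
baseBL [807.3 160.9 100. ]
baseBR [ 795.9 -138.8  100. ]
seatRL [725.1  50.3 125. ]
seatRR [723.3 -26.3 125. ]
seatFL [577.6  57.9 125. ]
seatFR [576.  -18.8 125. ]
hanL [487.4  48.8 133. ]
hanR [486.7  -3.2 133. ]
baseBR scene [ 797.4 -136.9  100. ]
baseBL scene [805.6 160.6 100. ]
handFaceR scene [500.7 -22.7 125. ]
blue [ 29 137  23  33 661] [ 40. 153.]
blue [419 223  45  49 934] [440.9 247.1]
blue [ 99 237  19  19 120] [107.8 245.7]
blue [250 245   3  12  25] [251.  250.3]
blue [178 259  19   7  85] [187. 262.]
bl band [406.7 365.3  63. ]
br band [413.  312.3  63. ]
bl [397.4 366.9  63. ]
tl [515.6 390.9  63. ]
blueL [419.4 366.1  63. ]
footTR [538.8 320.    6. ]
footBR [416.  294.6   6. ]
footTL [518.7 405.    6. ]
scene blueTL [421.9 312.2  63. ]
blueTR [412.2 368.1  63. ]
botR [519.6 388.1  63. ]
botL [533.5 330.8  63. ]
Lg [478.3 610.8  12. ]
Lg [424.7 551.4  12. ]
Lg [538.9 445.1  12. ]
Lg [592.  505.1  12. ]
sm [458.6 245.7  12. ]
sm [420.8 238.5  12. ]
sm [436.8 160.3  12. ]
sm [472.  166.4  12. ]
pot top scene c [637.4 327.   95. ]
bottle [ 623.6 -355.7   40. ]
box [ 474.9 -361.9   36. ]
```

Candidates for the carrier in the top view are large (126,229) lying on the bench, mid (187,245) raised on the black foot plate and block, and small (239,253) on the bench. The enlarged crop shows that the mid one alone lies on the block and measures about 120 x 60, so that is the one. The imager's yaw is about -0.04, with the nest near (651,17) and the handle near (506,23,125).

Next I'll hover over the carrier to get a close wrist view.

Request:
drive_tool(
  series=[
    {"tx": -1.7, "ty": -1.2, "roll": -0.4},
    {"tx": -3.5, "ty": -2.5, "roll": -0.9},
    {"tx": -5.2, "ty": -3.8, "roll": -1.3},
    {"tx": -7, "ty": -5.1, "roll": -1.7},
    {"tx": -8.7, "ty": -6.3, "roll": -2.1},
    {"tx": -10.4, "ty": -7.6, "roll": -2.6},
    {"tx": -12.2, "ty": -8.8, "roll": -3},
    {"tx": -13.9, "ty": -10.1, "roll": -3.4},
  ],
)

```text
validation failed for argument at $.se...
```

Request:
drive_tool(
  series=[
    {"tx": 0},
    {"tx": 0},
    {"tx": 0},
  ],
)

```text
validation failed for argument at $.se...
```

```bash
python3 - <<'E'
from h import *
i=arm.camera_info("wrist"); o=arm.get_obs(); im=arm.snapshot("wrist")
np.save("w1.npy",i["extrinsics"])
print(o["time_s"],o["joints"].round(3),o["ee_pos"].round(1),R.from_rotvec(o["tcp_rot"]).as_matrix().round(4),o["force"].round(2),o["gripper_width"])
cv2.imwrite("pics/w1.png",np.clip(im*1.4,0,255).astype('uint8'))
E
```

```text
0.15 [-1.354  0.6   -0.003  1.6    0.002  0.943 -0.08 ] [209.9 693.6 230.6] [[-9.572e-01  2.895e-01 -2.000e-04]
 [ 2.895e-01  9.572e-01 -1.200e-03]
 [-1.000e-04 -1.200e-03 -1.000e+00]] [ 0.05  0.28 -0.43] 85.14440238295579
```

View pics/w1.png

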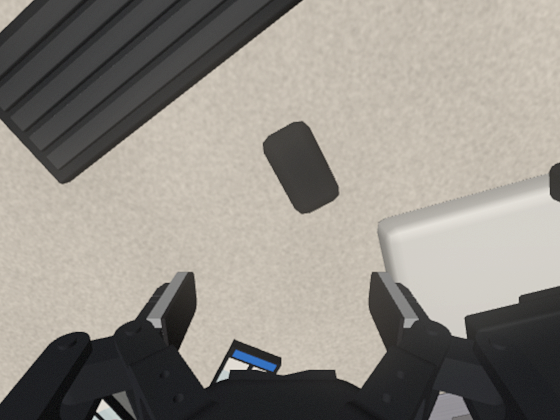

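The move was refused, so the picture still shows the start view. I'll retry with every field filled in.

Request:
drive_tool(
  series=[
    {"tx": -1.7, "ty": -1.2, "tz": 0.0, "roll": -0.4, "grip": 0.0},
  ],
)

```text
time_s: 0.3
ee_pos: [234.3, 658.9, 230.4]
tcp_rot: [-0.358, -3.117, -0.004]
force: [1.2, 0.6, 0.4]
gripper_width: 85.9
```

Request:
drive_tool(
  series=[
    {"tx": -1.5, "ty": -1.2, "tz": 0.0, "roll": -0.4, "grip": 0.0},
    {"tx": -3.0, "ty": -2.5, "tz": 0.0, "roll": -0.8, "grip": 0.0},
    {"tx": -4.5, "ty": -3.7, "tz": 0.0, "roll": -1.1, "grip": 0.0},
    {"tx": -6.0, "ty": -5.0, "tz": 0.0, "roll": -1.5, "grip": 0.0},
    {"tx": -7.5, "ty": -6.2, "tz": 0.0, "roll": -1.9, "grip": 0.0},
    {"tx": -9.0, "ty": -7.5, "tz": 0.0, "roll": -2.2, "grip": 0.0},
    {"tx": -10.5, "ty": -8.7, "tz": 0.0, "roll": -2.6, "grip": 0.0},
    {"tx": -12.0, "ty": -9.9, "tz": 0.0, "roll": -3.0, "grip": 0.0},
  ],
)

```text
time_s: 1.1
ee_pos: [474.9, 341.5, 231.4]
tcp_rot: [-0.288, 3.128, 0.0]
force: [-0.6, 0.5, -0.1]
gripper_width: 85.2
```

Request:
drive_tool(
  series=[
    {"tx": 0.0, "ty": 0.0, "tz": 0.0, "roll": 0.0, "grip": 0.0},
    {"tx": 0.0, "ty": 0.0, "tz": 0.0, "roll": 0.0, "grip": 0.0},
    {"tx": 0.0, "ty": 0.0, "tz": 0.0, "roll": 0.0, "grip": 0.0},
  ],
)

```text
time_s: 1.4
ee_pos: [473.2, 344.2, 231.2]
tcp_rot: [0.285, -3.128, -0.001]
force: [-0.4, -0.8, -0.0]
gripper_width: 85.2
```

```bash
python3 - <<'E'
from h import *
i=arm.camera_info("wrist"); o=arm.get_obs(); im=arm.snapshot("wrist")
np.save("w1.npy",i["extrinsics"])
print(o["time_s"],o["joints"].round(3),o["ee_pos"].round(1),R.from_rotvec(o["tcp_rot"]).as_matrix().round(4),o["force"].round(2),o["gripper_width"])
cv2.imwrite("pics/w2.png",np.clip(im*1.4,0,255).astype('uint8'))
E
```

```text
1.4 [-0.633  0.434 -0.13   1.921  0.076  0.791  0.948] [473.2 344.2 231.2] [[-9.836e-01 -1.806e-01 -4.000e-04]
 [-1.806e-01  9.836e-01  5.000e-04]
 [ 3.000e-04  6.000e-04 -1.000e+00]] [-0.38 -0.82 -0.03] 85.18316228969927
```

View pics/w2.png

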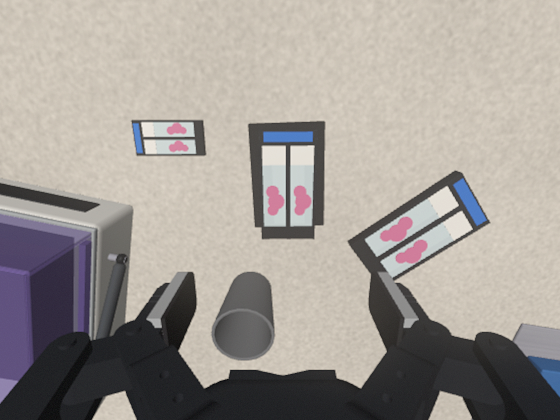

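```bash
python3 - <<'E'
from h import *
im=cv2.imread("pics/w2.png")
c=cv2.resize(im[110:250,235:340],None,fx=4,fy=4,interpolation=cv2.INTER_CUBIC); cv2.imwrite("pics/c5.png",np.clip(c*1.5,0,255).astype('uint8'))
i=arm.camera_info("wrist")
hsv=cv2.cvtColor(im,cv2.COLOR_BGR2HSV); m=cv2.inRange(hsv,(100,110,60),(118,255,255)); m[:,:240]=0;m[:,340:]=0
n,l,s,c=cv2.connectedComponentsWithStats(m)
for k in range(1,n):
    if s[k,4]>30:
        r=cv2.minAreaRect(np.argwhere(l==k)[:,::-1].astype(np.float32)); print(s[k],c[k],r)
        for b in cv2.boxPoints(r): print(onz(i,*b,63).round(1))
E
```

```text
[263 131  50  11 503] [287.72365805 136.4473161 ] ((287.5, 136.0), (10.0, 49.0), 90.0)
[413.4 314.   63. ]
[404.7 361.6  63. ]
[414.1 363.7  63. ]
[423.  315.5  63. ]
```

View pics/c5.png

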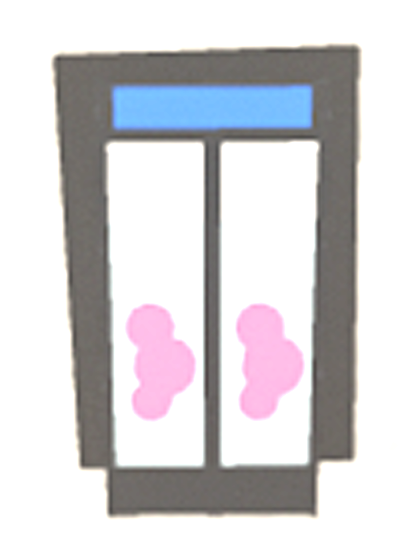

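```bash
python3 - <<'E'
from h import *
i=arm.camera_info("wrist")
f=lambda a,b:onz(i,235+a/4-.4,110+b/4-.4,63)
a,b=f(107,515),f(316,515); print(a,b,np.linalg.norm(a-b))
fl,fr=f(111,84),f(313,84); rl,rr=f(113,467),f(310,466); tl,tr=f(106,142),f(320,142)
for p in (fl,fr,rl,rr,tl,tr): print(p.round(1))
fm=(fl+fr)/2; rm=(a+b)/2; d=rm-fm; print("axis",fm.round(1),rm.round(1),np.linalg.norm(d),np.degrees(np.arctan2(d[1],d[0])))
d/=np.linalg.norm(d); print("ctr",(rm-60*d).round(1), "front",(rm-120*d).round(1))
E
```

```text
[527.48680088 330.69521965  63.        ] [517.00211908 387.72354769  63.        ] 57.98412499073694
[413.2 313.3  63. ]
[404.2 362.4  63. ]
[513.1 330.   63. ]
[503.1 383.   63. ]
[427.3 314.3  63. ]
[417.6 367.1  63. ]
axis [408.7 337.8  63. ] [522.2 359.2  63. ] 115.57479126783991 10.651944880308305
ctr [463.3 348.1  63. ] front [404.3 337.   63. ]
```

Request:
drive_tool(
  series=[
    {"tx": -0.4, "ty": -0.9, "tz": -1.0, "roll": 0.2, "grip": 0.0},
    {"tx": -1.2, "ty": -2.7, "tz": -2.0, "roll": 0.4, "grip": 0.0},
    {"tx": -2.1, "ty": -4.5, "tz": -3.0, "roll": 0.6, "grip": 0.0},
    {"tx": -3.0, "ty": -6.4, "tz": -4.0, "roll": 0.8, "grip": 0.0},
    {"tx": -3.9, "ty": -8.3, "tz": -4.0, "roll": 1.0, "grip": 0.0},
    {"tx": -4.8, "ty": -10.2, "tz": -4.0, "roll": 1.2, "grip": 0.0},
    {"tx": -5.7, "ty": -12.1, "tz": -4.0, "roll": 1.4, "grip": 0.0},
    {"tx": -6.6, "ty": -14.0, "tz": -4.0, "roll": 1.6, "grip": 0.0},
  ],
)

```text
time_s: 2.25
ee_pos: [683.5, 52.3, 331.5]
tcp_rot: [0.064, 3.14, 0.001]
force: [0.2, 0.6, 0.1]
gripper_width: 85.5
```

Request:
drive_tool(
  series=[
    {"tx": -2.0, "ty": -0.5, "tz": 0.0, "roll": 0.0, "grip": 0.0},
    {"tx": -4.0, "ty": -0.5, "tz": 0.0, "roll": 0.0, "grip": 0.0},
    {"tx": -6.0, "ty": -0.5, "tz": 0.0, "roll": 0.0, "grip": 0.0},
    {"tx": -8.0, "ty": -0.5, "tz": 0.0, "roll": 0.0, "grip": 0.0},
    {"tx": -10.0, "ty": -0.5, "tz": 0.0, "roll": 0.0, "grip": 0.0},
    {"tx": -12.0, "ty": -0.5, "tz": 0.0, "roll": 0.0, "grip": 0.0},
    {"tx": -13.0, "ty": -0.5, "tz": 0.0, "roll": 0.0, "grip": 0.0},
    {"tx": -14.0, "ty": -0.5, "tz": 0.0, "roll": 0.0, "grip": 0.0},
  ],
)

```text
time_s: 3.05
ee_pos: [1016.0, 34.1, 327.7]
tcp_rot: [0.026, 3.14, -0.024]
force: [0.6, 4.6, 0.3]
gripper_width: 85.2
```

```bash
python3 - <<'E'
from h import *
o=arm.get_obs()
print(o["time_s"],o["joints"].round(3),o["ee_pos"].round(1),R.from_rotvec(o["tcp_rot"]).as_matrix().round(4),o["force"].round(2))
E
```

```text
3.05 [-0.077  1.117 -0.16   0.25   0.162  1.778  1.44 ] [1016.    34.1  327.7] [[-9.999e-01  1.690e-02  9.000e-04]
 [ 1.680e-02  9.997e-01 -1.540e-02]
 [-1.200e-03 -1.530e-02 -9.999e-01]] [0.64 4.56 0.29]
```

Request:
drive_tool(
  series=[
    {"tx": -1.0, "ty": 0.0, "tz": 0.0, "roll": 0.0, "grip": 0.0},
    {"tx": -2.0, "ty": 0.0, "tz": 0.0, "roll": 0.0, "grip": 0.0},
    {"tx": -4.0, "ty": 0.0, "tz": 0.0, "roll": 0.0, "grip": 0.0},
    {"tx": -6.0, "ty": 0.0, "tz": 0.0, "roll": 0.0, "grip": 0.0},
  ],
)

```text
time_s: 3.45
ee_pos: [1036.6, 41.1, 314.6]
tcp_rot: [0.003, 3.108, -0.016]
force: [-0.4, 1.0, -0.1]
gripper_width: 85.2
```

```bash
python3 - <<'E'
from h import *
o=arm.get_obs()
print(o["time_s"],o["joints"].round(3),o["ee_pos"].round(1),R.from_rotvec(o["tcp_rot"]).as_matrix().round(4),o["force"].round(2))
E
```

```text
3.45 [-0.042  1.189 -1.021  0.121  1.     1.856  1.423] [1036.6   41.1  314.6] [[-0.9994  0.0021  0.0332]
 [ 0.0017  0.9999 -0.0106]
 [-0.0332 -0.0105 -0.9994]] [-0.39  1.04 -0.06]
```

Request:
drive_tool(
  series=[
    {"tx": 1.0, "ty": 0.0, "tz": 0.0, "roll": 0.0, "grip": 0.0},
    {"tx": 2.0, "ty": 0.0, "tz": 0.0, "roll": 0.0, "grip": 0.0},
    {"tx": 4.0, "ty": 0.0, "tz": 0.0, "roll": 0.0, "grip": 0.0},
    {"tx": 4.0, "ty": 0.0, "tz": 0.0, "roll": 0.0, "grip": 0.0},
  ],
)

```text
time_s: 3.85
ee_pos: [932.8, 40.8, 312.2]
tcp_rot: [-0.001, 3.11, -0.019]
force: [0.2, -0.4, 0.6]
gripper_width: 85.5
```

```bash
python3 - <<'E'
from h import *
o=arm.get_obs()
print(o["time_s"],o["joints"].round(3),o["ee_pos"].round(1),R.from_rotvec(o["tcp_rot"]).as_matrix().round(4),o["force"].round(2))
E
```

```text
3.85 [ 0.234  1.016 -1.129  0.844  0.906  1.627  1.063] [932.8  40.8 312.2] [[-9.995e-01 -7.000e-04  3.180e-02]
 [-1.100e-03  9.999e-01 -1.230e-02]
 [-3.180e-02 -1.230e-02 -9.994e-01]] [ 0.16 -0.4   0.56]
```

Request:
drive_tool(
  series=[
    {"tx": 1.0, "ty": 0.0, "tz": -1.8, "roll": 0.0, "grip": 0.0},
    {"tx": 2.0, "ty": 0.0, "tz": -3.6, "roll": 0.0, "grip": 0.0},
    {"tx": 3.0, "ty": 0.0, "tz": -5.4, "roll": 0.0, "grip": 0.0},
    {"tx": 4.0, "ty": 0.0, "tz": -7.2, "roll": 0.0, "grip": 0.0},
    {"tx": 4.0, "ty": 0.0, "tz": -9.0, "roll": 0.0, "grip": 0.0},
    {"tx": 4.0, "ty": 0.0, "tz": -10.8, "roll": 0.0, "grip": 0.0},
    {"tx": 4.0, "ty": 0.0, "tz": -12.6, "roll": 0.0, "grip": 0.0},
    {"tx": 4.0, "ty": 0.0, "tz": -14.4, "roll": 0.0, "grip": 0.0},
  ],
)

```text
time_s: 4.65
ee_pos: [827.6, 43.4, 568.0]
tcp_rot: [-0.007, -3.135, 0.029]
force: [0.4, 0.5, -2.4]
gripper_width: 85.4
```

```bash
cat > st.py <<'E'
from h import *
o=arm.get_obs(); M=R.from_rotvec(o["tcp_rot"]).as_matrix()
print(round(o["time_s"],2),o["joints"].round(3),o["ee_pos"].round(1),"F",o["force"].round(1),"w",round(o["gripper_width"],1));print(M.round(3).tolist())
E
python3 st.py
```

```text
4.65 [ 0.032  0.692 -0.504  0.652  0.343  1.859  1.294] [827.6  43.4 568. ] F [ 0.4  0.5 -2.4] w 85.4
[[-1.0, 0.005, -0.007], [0.005, 1.0, -0.019], [0.007, -0.019, -1.0]]
```

Request:
drive_tool(
  series=[
    {"tx": 0.0, "ty": 0.0, "tz": -2.0, "roll": 0.0, "grip": 0.0},
    {"tx": 0.0, "ty": 0.0, "tz": -4.0, "roll": 0.0, "grip": 0.0},
    {"tx": 0.0, "ty": 0.0, "tz": -6.0, "roll": 0.0, "grip": 0.0},
    {"tx": 0.0, "ty": 0.0, "tz": -8.0, "roll": 0.0, "grip": 0.0},
  ],
)

```text
time_s: 5.05
ee_pos: [810.6, 43.7, 617.4]
tcp_rot: [0.009, 3.117, -0.028]
force: [1.4, 0.8, -0.8]
gripper_width: 85.0
```

```bash
python3 st.py
```

```text
5.05 [-0.24   0.642  0.34   0.636 -0.192  1.861  1.54 ] [810.6  43.7 617.4] F [ 1.4  0.8 -0.8] w 85.0
[[-1.0, 0.006, 0.024], [0.006, 1.0, -0.018], [-0.024, -0.018, -1.0]]
```

Request:
drive_tool(
  series=[
    {"tx": 0.0, "ty": 0.0, "tz": -2.0, "roll": 0.0, "grip": 0.0},
    {"tx": 0.0, "ty": 0.0, "tz": -4.0, "roll": 0.0, "grip": 0.0},
    {"tx": 0.0, "ty": 0.0, "tz": -6.0, "roll": 0.0, "grip": 0.0},
    {"tx": 0.0, "ty": 0.0, "tz": -8.0, "roll": 0.0, "grip": 0.0},
    {"tx": 0.0, "ty": 0.0, "tz": -10.0, "roll": 0.0, "grip": 0.0},
    {"tx": 0.0, "ty": 0.0, "tz": -12.0, "roll": 0.0, "grip": 0.0},
  ],
)

```text
time_s: 5.65
ee_pos: [742.0, 53.1, 898.2]
tcp_rot: [0.151, 2.646, 0.285]
force: [6.4, 2.8, -4.1]
gripper_width: 85.6
```

```bash
python3 st.py
```

```text
5.65 [-0.253  0.457  0.653  0.382 -0.603  1.861  1.413] [742.   53.1 898.2] F [ 6.4  2.8 -4.1] w 85.6
[[-0.883, 0.057, 0.466], [0.155, 0.972, 0.174], [-0.444, 0.226, -0.867]]
```

Request:
drive_tool(
  series=[
    {"tx": 0.0, "ty": -1.0, "tz": 1.4, "roll": 0.0, "grip": 0.0},
    {"tx": 0.1, "ty": -2.8, "tz": 2.8, "roll": 0.0, "grip": 0.0},
    {"tx": 0.2, "ty": -4.7, "tz": 2.8, "roll": 0.0, "grip": 0.0},
    {"tx": 0.3, "ty": -6.6, "tz": 2.8, "roll": 0.0, "grip": 0.0},
    {"tx": 0.4, "ty": -8.5, "tz": 2.8, "roll": 0.0, "grip": 0.0},
    {"tx": 0.5, "ty": -10.4, "tz": 2.8, "roll": 0.0, "grip": 0.0},
    {"tx": 0.5, "ty": -12.3, "tz": 2.8, "roll": 0.0, "grip": 0.0},
    {"tx": 0.5, "ty": -14.2, "tz": 2.8, "roll": 0.0, "grip": 0.0},
  ],
)

```text
time_s: 6.45
ee_pos: [727.4, -299.3, 768.8]
tcp_rot: [0.192, 2.619, 0.255]
force: [1.6, 0.3, 0.3]
gripper_width: 85.5
```

```bash
python3 st.py
```

```text
6.45 [ 0.154  0.444  0.702  0.8   -0.744  1.642  2.001] [ 727.4 -299.3  768.8] F [1.6 0.3 0.3] w 85.5
[[-0.866, 0.089, 0.492], [0.182, 0.973, 0.145], [-0.465, 0.215, -0.859]]
```

Request:
drive_tool(
  series=[
    {"tx": 0.8, "ty": -1.5, "tz": -0.7, "roll": 0.5, "grip": 0.0},
    {"tx": 1.6, "ty": -3.0, "tz": -1.4, "roll": 1.0, "grip": 0.0},
    {"tx": 2.5, "ty": -4.5, "tz": -2.1, "roll": 1.5, "grip": 0.0},
    {"tx": 3.3, "ty": -6.1, "tz": -2.8, "roll": 2.0, "grip": 0.0},
    {"tx": 4.1, "ty": -7.6, "tz": -3.5, "roll": 2.5, "grip": 0.0},
    {"tx": 5.0, "ty": -9.1, "tz": -4.2, "roll": 3.0, "grip": 0.0},
    {"tx": 5.8, "ty": -10.6, "tz": -4.9, "roll": 3.5, "grip": 0.0},
    {"tx": 6.6, "ty": -12.1, "tz": -5.6, "roll": 4.0, "grip": 0.0},
  ],
)

```text
time_s: 7.25
ee_pos: [488.4, -583.4, 746.7]
tcp_rot: [0.929, 2.511, 0.441]
force: [1.3, -0.6, -0.8]
gripper_width: 85.2
```

```bash
python3 st.py
```

```text
7.25 [ 0.802  0.508  0.544  0.713 -0.836  1.859  1.847] [ 488.4 -583.4  746.7] F [ 1.3 -0.6 -0.8] w 85.2
[[-0.686, 0.537, 0.491], [0.672, 0.726, 0.145], [-0.278, 0.429, -0.859]]
```

Request:
drive_tool(
  series=[
    {"tx": -0.6, "ty": 0.9, "tz": -1.7, "roll": 0.0, "grip": 0.0},
    {"tx": -1.2, "ty": 1.8, "tz": -3.4, "roll": 0.0, "grip": 0.0},
    {"tx": -1.7, "ty": 2.6, "tz": -5.2, "roll": 0.0, "grip": 0.0},
  ],
)

```text
time_s: 7.55
ee_pos: [502.5, -576.3, 750.2]
tcp_rot: [0.919, 2.567, 0.458]
force: [0.8, -0.3, -2.0]
gripper_width: 85.4
```

```bash
python3 st.py
```

```text
7.55 [ 1.013  0.532 -0.097  0.579 -0.454  1.86   1.647] [ 502.5 -576.3  750.2] F [ 0.8 -0.3 -2. ] w 85.4
[[-0.716, 0.534, 0.448], [0.657, 0.734, 0.174], [-0.236, 0.419, -0.877]]
```

Request:
drive_tool(
  series=[
    {"tx": -0.6, "ty": 0.9, "tz": -1.7, "roll": 0.0, "grip": 0.0},
    {"tx": -1.2, "ty": 1.8, "tz": -3.4, "roll": 0.0, "grip": 0.0},
    {"tx": -1.7, "ty": 2.6, "tz": -5.2, "roll": 0.0, "grip": 0.0},
  ],
)

```text
time_s: 7.85
ee_pos: [502.7, -544.4, 808.8]
tcp_rot: [0.892, 2.504, 0.449]
force: [0.8, -0.1, -0.3]
gripper_width: 85.7
```

```bash
python3 st.py
```

```text
7.85 [ 1.106  0.506 -0.428  0.51  -0.284  1.862  1.519] [ 502.7 -544.4  808.8] F [ 0.8 -0.1 -0.3] w 85.7
[[-0.694, 0.513, 0.505], [0.656, 0.739, 0.152], [-0.296, 0.437, -0.85]]
```

Request:
drive_tool(
  series=[
    {"tx": -0.6, "ty": 0.9, "tz": -1.7, "roll": 0.0, "grip": 0.0},
    {"tx": -1.2, "ty": 1.8, "tz": -3.4, "roll": 0.0, "grip": 0.0},
    {"tx": -1.7, "ty": 2.6, "tz": -5.2, "roll": 0.0, "grip": 0.0},
  ],
)

```text
time_s: 8.15
ee_pos: [489.0, -514.7, 861.5]
tcp_rot: [0.909, 2.443, 0.408]
force: [0.1, -0.7, -1.5]
gripper_width: 85.4
```

```bash
python3 st.py
```

```text
8.15 [ 1.183  0.471 -0.702  0.474 -0.114  1.862  1.406] [ 489.  -514.7  861.5] F [ 0.1 -0.7 -1.5] w 85.4
[[-0.653, 0.524, 0.547], [0.673, 0.732, 0.103], [-0.347, 0.435, -0.831]]
```

Request:
drive_tool(
  series=[
    {"tx": -0.6, "ty": 0.9, "tz": -1.7, "roll": 0.0, "grip": 0.0},
    {"tx": -1.2, "ty": 1.8, "tz": -3.4, "roll": 0.0, "grip": 0.0},
    {"tx": -1.7, "ty": 2.6, "tz": -5.2, "roll": 0.0, "grip": 0.0},
  ],
)

```text
time_s: 8.45
ee_pos: [477.2, -480.0, 907.5]
tcp_rot: [0.907, 2.389, 0.389]
force: [-0.3, 0.1, -0.0]
gripper_width: 85.6
```

```bash
python3 st.py
```

```text
8.45 [ 1.173  0.412 -0.658  0.459 -0.17   1.862  1.375] [ 477.2 -480.   907.5] F [-0.3  0.1 -0. ] w 85.6
[[-0.621, 0.52, 0.586], [0.679, 0.731, 0.072], [-0.391, 0.442, -0.807]]
```

Request:
drive_tool(
  series=[
    {"tx": 0.8, "ty": -1.5, "tz": -0.6, "roll": 0.5, "grip": 0.0},
    {"tx": 1.7, "ty": -3.1, "tz": -1.2, "roll": 1.0, "grip": 0.0},
    {"tx": 2.5, "ty": -4.6, "tz": -1.8, "roll": 1.5, "grip": 0.0},
    {"tx": 3.4, "ty": -6.2, "tz": -2.4, "roll": 2.0, "grip": 0.0},
    {"tx": 4.2, "ty": -7.7, "tz": -3.0, "roll": 2.5, "grip": 0.0},
    {"tx": 5.0, "ty": -9.2, "tz": -3.7, "roll": 3.0, "grip": 0.0},
    {"tx": 5.9, "ty": -10.8, "tz": -4.3, "roll": 3.5, "grip": 0.0},
    {"tx": 6.7, "ty": -12.3, "tz": -4.9, "roll": 4.0, "grip": 0.0},
  ],
)

```text
time_s: 9.25
ee_pos: [157.9, -597.2, 803.9]
tcp_rot: [1.552, 2.125, 0.585]
force: [2.2, -1.5, -2.2]
gripper_width: 85.2
```

```bash
python3 st.py
```

```text
9.25 [ 1.961  0.431 -0.945  0.786 -0.248  1.861  1.311] [ 157.9 -597.2  803.9] F [ 2.2 -1.5 -2.2] w 85.2
[[-0.271, 0.77, 0.578], [0.957, 0.28, 0.077], [-0.102, 0.574, -0.813]]
```

Request:
drive_tool(
  series=[
    {"tx": -0.6, "ty": 1.0, "tz": -1.7, "roll": 0.0, "grip": 0.0},
    {"tx": -1.2, "ty": 2.0, "tz": -3.3, "roll": 0.0, "grip": 0.0},
    {"tx": -1.8, "ty": 3.1, "tz": -5.0, "roll": 0.0, "grip": 0.0},
  ],
)

```text
time_s: 9.55
ee_pos: [85.2, -655.4, 803.3]
tcp_rot: [1.744, 1.977, 0.451]
force: [-0.2, -4.9, -6.8]
gripper_width: 85.5
```

```bash
python3 st.py
```

```text
9.55 [ 2.026  0.49  -1.033  0.688 -0.067  1.861  1.214] [  85.2 -655.4  803.3] F [-0.2 -4.9 -6.8] w 85.5
[[-0.088, 0.837, 0.541], [0.988, 0.141, -0.057], [-0.124, 0.529, -0.839]]
```

```bash
cat > fk.py <<'E'
import numpy as np, itertools
from scipy.spatial.transform import Rotation as R
from scipy.optimize import least_squares
D=[([-1.354,.6,-.003,1.6,.002,.943,-.08],[209.9,693.6,230.6],[[-.9572,.2895,-.0002],[.2895,.9572,-.0012],[-.0001,-.0012,-1]]),
([-.633,.434,-.13,1.921,.076,.791,.948],[473.2,344.2,231.2],[[-.9836,-.1806,-.0004],[-.1806,.9836,.0005],[.0003,.0006,-1]]),
([-.077,1.117,-.16,.25,.162,1.778,1.44],[1016,34.1,327.7],[[-.9999,.0169,.0009],[.0168,.9997,-.0154],[-.0012,-.0153,-.9999]]),
([-.042,1.189,-1.021,.121,1.,1.856,1.423],[1036.6,41.1,314.6],[[-.9994,.0021,.0332],[.0017,.9999,-.0106],[-.0332,-.0105,-.9994]]),
([.234,1.016,-1.129,.844,.906,1.627,1.063],[932.8,40.8,312.2],[[-.9995,-.0007,.0318],[-.0011,.9999,-.0123],[-.0318,-.0123,-.9994]]),
([.154,.444,.702,.8,-.744,1.642,2.001],[727.4,-299.3,768.8],[[-.866,.089,.492],[.182,.973,.145],[-.465,.215,-.859]]),
([1.961,.431,-.945,.786,-.248,1.861,1.311],[157.9,-597.2,803.9],[[-.271,.77,.578],[.957,.28,.077],[-.102,.574,-.813]]),
([1.183,.471,-.702,.474,-.114,1.862,1.406],[489,-514.7,861.5],[[-.653,.524,.547],[.673,.732,.103],[-.347,.435,-.831]])]
def fk(q,p,s):
    h,L1,a1,L2,a2,L3,a3,c1,c7=p
    rz=lambda t:R.from_euler('z',t); ry=lambda t:R.from_euler('y',t)
    T=rz(s[0]*q[0]+c1); x=np.array([0,0,h]); 
    T=T*ry(s[1]*q[1]); x=x+T.apply([a1,0,L1]); T=T*rz(s[2]*q[2]); 
    T=T*ry(s[3]*q[3]); x=x+T.apply([a2,0,L2]); T=T*rz(s[4]*q[4])
    T=T*ry(s[5]*q[5]); x=x+T.apply([a3,0,L3]); T=T*rz(s[6]*q[6]+c7)
    return x,T.as_matrix()
def fit():
    best=None
    for s2,s4,s6 in itertools.product([1,-1],repeat=3):
        s=[-1,1,s2,1,s4,1,s6]
        def f(p):
            e=[]
            for q,x,M in D:
                X,T=fk(q,p,s); e+=list((X-np.array(x))/300)+list((T-np.array(M)).ravel())
            return e
        for c7 in (0,np.pi/2,np.pi,-np.pi/2):
            r=least_squares(f,[300,500,0,450,0,250,0,0,c7])
            if best is None or r.cost<best[0]: best=(r.cost,s,r.x)
    return best
if __name__=="__main__":
    b=fit(); print(b[0],b[1],b[2].round(3)); np.save("fk.npy",np.r_[b[2],b[1]])
    for q,x,M in D:
        X,T=fk(q,b[2],b[1]); print((X-x).round(1),np.abs(T-np.array(M)).max().round(3))
E
python3 fk.py
```

```text
0.013339951789907288 [-1, 1, -1, 1, -1, 1, -1] [ 2.53465e+02  6.59245e+02  2.08900e+00  4.38418e+02  5.08600e+00
  3.05271e+02  3.36200e+00 -5.60000e-02  1.51900e+00]
[-17.1   1.8  -1.6] 0.003
[-16.5  16.4   2.5] 0.004
[ 3.3  1.2 -7.3] 0.004
[-2.2 -9.7 11.2] 0.004
[  3.  -11.   12.7] 0.004
[ -0.    4.4 -15.9] 0.028
[  1.  -12.3   0.3] 0.033
[ 3.  -0.5 -1.9] 0.03
```

```bash
cat > fk2.py <<'E'
from fk import *
S=[-1,1,-1,1,-1,1,-1]
def fk(q,p):
    c1,c7=0,np.pi/2
    rz=lambda t:R.from_euler('z',t); ry=lambda t:R.from_euler('y',t)
    o=np.array(p).reshape(-1)
    T=rz(S[0]*q[0]); x=T.apply([0,o[0],o[1]]); 
    T=T*ry(q[1]); x=x+T.apply([0,o[2],o[3]]); T=T*rz(S[2]*q[2]); x=x+T.apply([0,o[4],0])
    T=T*ry(q[3]); x=x+T.apply([0,o[5],o[6]]); T=T*rz(S[4]*q[4]); x=x+T.apply([0,o[7],0])
    T=T*ry(q[5]); x=x+T.apply([o[8],o[9],o[10]]); T=T*rz(S[6]*q[6]+c7)
    return x,T.as_matrix()
def f(p):
    return np.concatenate([(fk(q,p)[0]-np.array(x)) for q,x,M in D]+[0.02*np.array(p)])
if __name__=="__main__":
    r=least_squares(f,[0,253,0,600,0,0,450,0,0,0,300],loss='soft_l1',f_scale=3)
    print(r.x.round(1)); np.save("p2.npy",r.x)
    for q,x,M in D:
        X,T=fk(q,r.x); print((X-x).round(1),np.abs(T-np.array(M)).max().round(3))
E
python3 fk2.py
```

```text
[-1.500e+01  2.836e+02 -1.500e+01  6.464e+02 -1.340e+01 -1.340e+01
  4.422e+02 -1.000e-01 -3.000e-01 -1.000e-01  3.264e+02]
[-0.2 -0.  -0.1] 0.001
[ 0.3 -0.1  0.2] 0.0
[ 0.1  0.1 -0.1] 0.001
[-0.2 -0.1  0.2] 0.0
[ 0.   0.1 -0.2] 0.001
[ 0.  -0.1 -0. ] 0.001
[-0.1 -0.1  0.1] 0.001
[-0.1  0.  -0.1] 0.001
```

```bash
cat > ik.py <<'E'
from fk2 import *
p=np.load("p2.npy")
lo=np.array([-2.57,-.35,-1.29,.11,-1.05,.11,-2.63])+.02; hi=np.array([2.57,1.97,1.29,2.56,4.19,1.86,2.63])-.02
def Rm(z,yaw):
    z=np.array(z)/np.linalg.norm(z); u=np.array([np.cos(yaw),np.sin(yaw),0]); # y axis with heading yaw, perp to z
    w=u.copy(); w[2]=-(u@z)/z[2]; y=w/np.linalg.norm(w); x=np.cross(y,z); return np.c_[x,y,z]
def ik(pos,M,q0=None,n=30,seed=0):
    rng=np.random.default_rng(seed); best=None
    for k in range(n):
        a=rng.uniform(lo,hi) if (q0 is None or k) else np.clip(q0,lo,hi)
        def f(q):
            X,T=fk(q,p); return np.r_[(X-pos)/100,(T-M).ravel(), .001*(q-(q0 if q0 is not None else 0))]
        r=least_squares(f,a,bounds=(lo,hi))
        X,T=fk(r.x,p); e=np.linalg.norm(X-pos),np.abs(T-M).max()
        if best is None or r.cost<best[0]-1e-9: best=(r.cost,r.x,e)
        if best[2][0]<.5 and k>=8: break
    return best
if __name__=="__main__":
    z=[.541,-.057,-.839]
    for n,P,yaw in [("pre",(453,28,199),87.8),("handle",(507,22.5,115),87.8),("blockup",(463,348,150),87.8),("block",(463,348,50),100),("block2",(463,348,50),87.8),("nest",(651,17,118),87.8),("nestpre",(560,20,250),87.8)]:
        b=ik(np.array(P,float),Rm(z,np.radians(yaw))); print(n,b[1].round(2),np.round(b[2],3))
E
python3 ik.py
```

```text
pre [ 0.57  0.49 -1.27  2.54  1.64  0.79 -0.48] [3.539 0.049]
handle [ 0.5   0.85 -1.27  2.54  1.88  1.12 -0.6 ] [1.857 0.025]
blockup [-0.82  0.53 -0.29  2.29  1.48  0.67 -0.87] [0. 0.]
block [-0.71  0.76 -0.46  2.32  1.76  0.84 -0.94] [0. 0.]
block2 [-0.7   0.77 -0.48  2.32  1.76  0.86 -1.18] [0. 0.]
nest [ 0.27  0.67 -0.68  2.26  2.03  0.62 -0.57] [0. 0.]
nestpre [ 0.03  0.27 -0.35  2.36  1.64  0.3  -0.29] [0. 0.]
```

```bash
cat > sim.py <<'E'
from ik import *
def step(q,pos,M,wr=100):
    f=lambda a:np.r_[(fk(a,p)[0]-pos)/100,(fk(a,p)[1]-M).ravel(),.02*(a-q)]
    return least_squares(f,q,bounds=(np.minimum(lo,q-1e-6)-.0,np.maximum(hi,q+1e-6))).x
def path(q,wps,M0,stepmm=45):
    X=fk(q,p)[0]
    for P,M in wps:
        P=np.array(P,float); n=int(max(1,np.ceil(np.linalg.norm(P-X)/stepmm))); 
        R0=R.from_matrix(fk(q,p)[1]); dv=(R.from_matrix(M)*R0.inv()).as_rotvec(); X0=X
        for k in range(1,n+1):
            qn=step(q,X0+(P-X0)*k/n,(R.from_rotvec(dv*k/n)*R0).as_matrix()); 
            mx=np.abs(qn-q).max(); q=qn
        X,T=fk(q,p); print(P,q.round(2),"err",np.linalg.norm(X-P).round(1),np.abs(T-M).max().round(3),"lastdq",mx.round(2))
    return q
if __name__=="__main__":
    q=np.array([2.026,.49,-1.033,.688,-.067,1.861,1.214]); z=[.541,-.057,-.839]; M=Rm(z,np.radians(87.8))
    path(q,[((500,-450,600),M),((650,17,500),M),((600,17,300),M),((560,20,250),M),((651,17,200),M),((651,17,118),M)],M)
    print(); path(q,[((500,-450,500),M),((620,17,450),M),((600,250,350),M),((463,348,250),M),((463,348,50),M)],M)
E
python3 sim.py
```

```text
[ 500. -450.  600.] [ 1.72  0.35 -1.27  1.49  0.11  1.01  2.07] err 0.0 0.0 lastdq 0.08
[650.  17. 500.] [ 0.72  0.21 -1.09  1.8   0.59  0.78  0.91] err 0.0 0.0 lastdq 0.14
[600.  17. 300.] [ 0.46  0.31 -0.84  2.2   1.23  0.47  0.18] err 0.0 0.0 lastdq 0.23
[560.  20. 250.] [ 0.42  0.35 -0.85  2.34  1.57  0.49 -0.21] err 0.0 0.0 lastdq 0.2
[651.  17. 200.] [ 0.37  0.54 -0.8   2.2   1.7   0.56 -0.23] err 0.0 0.0 lastdq 0.06
[651.  17. 118.] [ 0.37  0.72 -0.83  2.26  1.97  0.72 -0.47] err 0.0 0.0 lastdq 0.12

[ 500. -450.  500.] [ 1.7   0.39 -1.24  1.68  0.16  0.81  2.05] err 0.0 0.0 lastdq 0.09
[620.  17. 450.] [ 0.71  0.18 -1.05  1.93  0.63  0.66  0.84] err 0.0 0.0 lastdq 0.17
[600. 250. 350.] [ 0.02  0.37 -0.93  1.98  1.09  0.87  0.  ] err 0.0 0.0 lastdq 0.1
[463. 348. 250.] [-0.36  0.48 -0.92  2.18  1.26  0.99 -0.57] err 0.0 0.0 lastdq 0.11
[463. 348.  50.] [-0.5   0.86 -0.8   2.31  1.72  1.1  -1.1 ] err 0.0 0.0 lastdq 0.09
```

```bash
cat > hood.py <<'E'
from sim import *
import sim,ik
ik.lo-=.015; ik.hi+=.015
z=np.array([.541,-.057,-.839]); z/=np.linalg.norm(z); M=Rm(z,np.radians(87.8))
hinge=np.array([741.5,13.6,105]); yaw=-.038; fx=np.array([np.cos(yaw),np.sin(yaw),0])
def han(t,back=0): # handle point, back: shift in hood frame toward front
    X,Z=236+back,20; return hinge-fx*(X*np.cos(t)-Z*np.sin(t))+np.array([0,0,1])*(X*np.sin(t)+Z*np.cos(t))
if __name__=="__main__":
    q=np.array([2.026,.49,-1.033,.688,-.067,1.861,1.214])
    for d,b in [(12,0),(16,0),(16,-4)]:
        g=[han(t,b)+d*z for t in np.arange(0,.81,.2)]
        print(d,b,[x.round(0).tolist() for x in g])
        pre=g[0]-80*z
        path(q,[((500,-450,600),M),((550,0,450),M),(pre,M),(g[0],M)]+[(x,M) for x in g[1:]],M)
E
python3 hood.py
```

```text
12 0 [[512.0, 22.0, 115.0], [521.0, 22.0, 161.0], [539.0, 21.0, 205.0], [565.0, 20.0, 245.0], [598.0, 19.0, 278.0]]
[ 500. -450.  600.] [ 1.72  0.35 -1.28  1.49  0.12  1.02  2.06] err 0.0 0.0 lastdq 0.08
[550.   0. 450.] [ 1.1   0.04 -1.28  2.04  0.36  0.56  1.11] err 0.0 0.0 lastdq 0.32
[468.87963048  26.44213065 182.05625085] [ 0.55  0.59 -1.28  2.55  1.74  0.9  -0.56] err 1.9 0.026 lastdq 0.24
[512.16285521  21.88179089 114.93124985] [ 0.49  0.86 -1.26  2.56  1.93  1.15 -0.64] err 0.0 0.001 lastdq 0.12
[520.83426492  21.55211863 161.41854347] [ 0.56  0.73 -1.28  2.5   1.82  1.01 -0.52] err 0.0 0.0 lastdq 0.08
[538.56175599  20.87814953 205.25519852] [ 0.63  0.61 -1.29  2.42  1.71  0.87 -0.36] err 0.0 0.0 lastdq 0.08
[564.63858927  19.88675263 244.69358587] [ 0.68  0.54 -1.29  2.32  1.57  0.79 -0.18] err 0.0 0.0 lastdq 0.09
[598.02516371  18.61745178 278.16142149] [ 0.71  0.52 -1.29  2.22  1.44  0.76  0.  ] err 0.0 0.0 lastdq 0.09
16 0 [[514.0, 22.0, 112.0], [523.0, 21.0, 158.0], [541.0, 21.0, 202.0], [567.0, 20.0, 241.0], [600.0, 18.0, 275.0]]
[ 500. -450.  600.] [ 1.72  0.35 -1.2
[... 1036 characters left out ...]
04  0.36  0.56  1.11] err 0.0 0.0 lastdq 0.32
[475.04090407  26.06215024 178.7000008 ] [ 0.55  0.61 -1.28  2.55  1.76  0.92 -0.57] err 1.3 0.018 lastdq 0.26
[518.32412879  21.50181048 111.5749998 ] [ 0.48  0.84 -1.2   2.55  1.96  1.1  -0.66] err 0.0 0.0 lastdq 0.1
[526.91586238  21.17516737 157.2676161 ] [ 0.55  0.72 -1.24  2.49  1.85  0.98 -0.53] err 0.0 0.0 lastdq 0.07
[544.40750149  20.51016496 200.3412751 ] [ 0.62  0.63 -1.27  2.41  1.72  0.87 -0.37] err 0.0 0.0 lastdq 0.08
[570.10170968  19.53331482 239.07876593] [ 0.67  0.57 -1.28  2.32  1.59  0.81 -0.19] err 0.0 0.0 lastdq 0.09
[602.97413994  18.28356086 271.93574708] [ 0.7   0.54 -1.29  2.22  1.46  0.78 -0.01] err 0.0 0.0 lastdq 0.09
```

```bash
cat > go.py <<'E'
import sys
from h import *
from ik import Rm
# usage: go.py x y z jawyaw_deg
o=arm.get_obs(); M=R.from_rotvec(o["tcp_rot"]).as_matrix(); X=o["ee_pos"]
P=np.array([float(a) for a in sys.argv[1:4]]); t=M.T@(P-X)/25
print("t",round(o["time_s"],2),"at",X.round(1),"q",o["joints"].round(2),"z",M[:,2].round(3),"y",M[:,1].round(3),"F",o["force"].round(1),"w",round(o["gripper_width"],1))
if len(sys.argv)>4:
    G=Rm(M[:,2],np.radians(float(sys.argv[4]))); a=M.T@G[:,1]; roll=np.degrees(np.arctan2(-a[0],a[1]))/8
else: roll=0
print("units",t.round(2),"dist mm",np.linalg.norm(P-X).round(1),"roll",round(roll,2))
E
python3 go.py 500 -350 600 87.8
```

```text
t 9.55 at [  85.2 -655.4  803.3] q [ 2.03  0.49 -1.03  0.69 -0.07  1.86  1.21] z [ 0.541 -0.057 -0.839] y [0.837 0.141 0.529] F [-0.2 -4.9 -6.8] w 85.5
units [11.62 11.3  15.1 ] dist mm 553.8 roll -10.17
```

Request:
drive_tool(
  series=[
    {"tx": 1.0, "ty": 0.95, "tz": 1.25, "roll": -0.9, "grip": 0.0},
    {"tx": 2.0, "ty": 1.9, "tz": 2.5, "roll": -1.8, "grip": 0.0},
    {"tx": 3.0, "ty": 2.85, "tz": 3.75, "roll": -2.7, "grip": 0.0},
    {"tx": 4.0, "ty": 3.8, "tz": 5.0, "roll": -3.6, "grip": 0.0},
    {"tx": 5.0, "ty": 4.75, "tz": 6.25, "roll": -4.5, "grip": 0.0},
    {"tx": 6.0, "ty": 5.7, "tz": 7.5, "roll": -5.4, "grip": 0.0},
    {"tx": 7.0, "ty": 6.65, "tz": 8.75, "roll": -6.3, "grip": 0.0},
    {"tx": 8.0, "ty": 7.6, "tz": 10.0, "roll": -7.2, "grip": 0.0},
  ],
)

```text
time_s: 10.35
ee_pos: [381.1, -414.4, 696.0]
tcp_rot: [0.497, 2.484, 0.1]
force: [0.1, -0.5, -0.3]
gripper_width: 85.6
```

```bash
python3 go.py 520 -100 500 87.8
```

```text
t 10.35 at [ 381.1 -414.4  696. ] q [ 2.14  0.11 -1.26  1.45 -0.36  1.25  2.12] z [ 0.573 -0.042 -0.819] y [0.328 0.927 0.182] F [ 0.1 -0.5 -0.3] w 85.6
units [ 4.78 12.05  9.08] dist mm 395.7 roll -2.61
```

Request:
drive_tool(
  series=[
    {"tx": 0.5, "ty": 1.3, "tz": 1.0, "roll": -0.35, "grip": 0.0},
    {"tx": 1.05, "ty": 2.7, "tz": 2.0, "roll": -0.7, "grip": 0.0},
    {"tx": 1.6, "ty": 4.0, "tz": 3.0, "roll": -1.0, "grip": 0.0},
    {"tx": 2.1, "ty": 5.4, "tz": 4.0, "roll": -1.3, "grip": 0.0},
    {"tx": 2.65, "ty": 6.7, "tz": 5.0, "roll": -1.6, "grip": 0.0},
    {"tx": 3.2, "ty": 8.0, "tz": 6.0, "roll": -1.9, "grip": 0.0},
    {"tx": 3.7, "ty": 9.4, "tz": 7.0, "roll": -2.3, "grip": 0.0},
    {"tx": 4.3, "ty": 10.7, "tz": 8.1, "roll": -2.6, "grip": 0.0},
  ],
)

```text
time_s: 11.15
ee_pos: [504.5, -134.3, 521.5]
tcp_rot: [0.043, 2.529, -0.046]
force: [1.0, 0.1, 0.1]
gripper_width: 85.3
```

```bash
python3 go.py 520 0 400 87.8
```

```text
t 11.15 at [ 504.5 -134.3  521.5] q [ 1.89 -0.32 -1.19  1.97 -0.82  0.89  2.58] z [ 0.573 -0.043 -0.818] y [ 0.041  0.999 -0.023] F [1.  0.1 0.1] w 85.3
units [2.4 5.5 4.1] dist mm 181.7 roll -0.03
```

```bash
python3 - <<'E'
from sim import *
q=np.array([1.89,-.32,-1.19,1.97,-.82,.89,2.58]); X,M=fk(q,p); print(X.round(0))
for w in ([(800,-134,521),(800,17,450),(620,17,450),(515,22,200)],[(650,0,450),(515,22,200)],[(520,0,400),(515,22,200)],[(900,-200,450),(800,17,350),(620,17,300),(515,22,200)]):
    path(q,[(x,M) for x in w],M); print()
for P in [(504,-134,521),(800,-134,521),(800,0,450)]:
    S=set()
    for s in range(12):
        b=ik(np.array(P,float),M,n=1,seed=s); 
        # random starts
    rng=np.random.default_rng(1)
    for k in range(12):
        a=rng.uniform(lo,hi); r=least_squares(lambda q:np.r_[(fk(q,p)[0]-P)/100,(fk(q,p)[1]-M).ravel()],a,bounds=(lo,hi))
        if r.cost<1e-6: print(P,r.x.round(2))
E
```

```text
[ 503. -138.  523.]
[ 800. -134.  521.] [ 0.69  0.42 -0.89  1.49  0.56  0.82  1.21] err 0.0 0.0 lastdq 0.09
[800.  17. 450.] [ 0.39  0.41 -0.78  1.63  0.76  0.73  0.82] err 0.0 0.0 lastdq 0.1
[620.  17. 450.] [ 0.57  0.13 -0.86  1.97  0.56  0.56  0.89] err 0.0 0.0 lastdq 0.08
[515.  22. 200.] [ 0.38  0.44 -0.88  2.51  1.98  0.63 -0.7 ] err 0.0 0.0 lastdq 0.17

[650.   0. 450.] [ 0.7   0.22 -1.01  1.92  0.67  0.61  0.83] err 0.0 0.0 lastdq 0.18
[515.  22. 200.] [ 0.44  0.47 -0.98  2.51  1.94  0.68 -0.66] err 0.0 0.0 lastdq 0.18

[520.   0. 400.] [ 1.1   0.02 -1.27  2.2   0.43  0.37  1.01] err 0.1 0.001 lastdq 0.58
[515.  22. 200.] [ 0.52  0.52 -1.12  2.5   1.88  0.77 -0.6 ] err 0.0 0.0 lastdq 0.15

[ 900. -200.  450.] [ 0.6   0.6  -0.77  1.34  0.61  0.78  1.27] err 0.0 0.0 lastdq 0.09
[800.  17. 350.] [ 0.24  0.45 -0.56  1.77  0.88  0.52  0.66] err 0.0 0.0 lastdq 0.13
[620.  17. 300.] [ 0.13  0.26 -0.4   2.21  1.25  0.29  0.15] err 0.0 0.0 lastdq 0.15
[515.  22. 200.] [ 0.26  0.4  -0.72  2.52  2.07  0.56 -0.79] err 0.0 0.0 lastdq 0.16

(504, -134, 521) [ 1.4  -0.16 -0.98  1.98 -0.48  
[... 928 characters left out ...]
800, -134, 521) [ 0.84  0.53 -1.22  1.48  0.82  0.94  1.03]
(800, -134, 521) [-0.37  0.35  0.7   1.55 -0.46  0.74  2.01]
(800, 0, 450) [ 0.07  0.34 -0.26  1.65  0.39  0.59  1.13]
(800, 0, 450) [ 0.43  0.42 -0.8   1.63  0.75  0.73  0.84]
(800, 0, 450) [ 0.24  0.36 -0.51  1.64  0.56  0.64  0.99]
(800, 0, 450) [-0.26  0.33  0.2   1.67  0.06  0.54  1.4 ]
(800, 0, 450) [ 0.09  0.34 -0.29  1.65  0.41  0.6   1.11]
(800, 0, 450) [ 0.04  0.33 -0.22  1.65  0.37  0.59  1.14]
(800, 0, 450) [-0.12  0.32  0.01  1.67  0.2   0.56  1.28]
(800, 0, 450) [-0.11  0.32 -0.01  1.66  0.21  0.56  1.27]
(800, 0, 450) [ 0.55  0.48 -1.02  1.62  0.9   0.82  0.74]
(800, 0, 450) [-0.33  0.33  0.3   1.68 -0.01  0.54  1.47]
```

```bash
python3 go.py 800 0 450 87.8
```

```text
t 11.15 at [ 504.5 -134.3  521.5] q [ 1.89 -0.32 -1.19  1.97 -0.82  0.89  2.58] z [ 0.573 -0.043 -0.818] y [ 0.041  0.999 -0.023] F [1.  0.1 0.1] w 85.3
units [-7.92  5.92  8.89] dist mm 332.3 roll -0.03
```

Request:
drive_tool(
  series=[
    {"tx": -1.0, "ty": 0.75, "tz": 1.1, "roll": 0.0, "grip": 0.0},
    {"tx": -2.0, "ty": 1.5, "tz": 2.2, "roll": 0.0, "grip": 0.0},
    {"tx": -3.0, "ty": 2.2, "tz": 3.3, "roll": 0.0, "grip": 0.0},
    {"tx": -4.0, "ty": 3.0, "tz": 4.4, "roll": 0.0, "grip": 0.0},
    {"tx": -5.0, "ty": 3.7, "tz": 5.6, "roll": 0.0, "grip": 0.0},
    {"tx": -6.0, "ty": 4.5, "tz": 6.7, "roll": 0.0, "grip": 0.0},
    {"tx": -7.0, "ty": 5.2, "tz": 7.8, "roll": 0.0, "grip": 0.0},
    {"tx": -7.9, "ty": 5.9, "tz": 8.9, "roll": 0.0, "grip": 0.0},
  ],
)

```text
time_s: 11.95
ee_pos: [557.7, -28.3, 534.4]
tcp_rot: [0.045, 2.507, -0.043]
force: [-0.2, -0.4, -0.1]
gripper_width: 85.1
```

```bash
python3 go.py 620 17 400 87.8
```

```text
t 11.95 at [557.7 -28.3 534.4] q [ 1.71 -0.35 -1.29  1.92 -0.71  0.78  2.24] z [ 0.591 -0.042 -0.805] y [ 0.043  0.999 -0.02 ] F [-0.2 -0.4 -0.1] w 85.1
units [1.22 2.03 5.73] dist mm 154.9 roll -0.04
```

```bash
cat > dirs.py <<'E'
from ik import *
from plant import arm
q=arm.get_obs()["joints"]; 
def J(q):
    X,T=fk(q,p); Jm=np.zeros((6,7))
    for i in range(7):
        d=np.zeros(7); d[i]=1e-5; X2,T2=fk(q+d,p)
        Jm[:3,i]=(X2-X)/1e-5/1000; Jm[3:,i]=(R.from_matrix(T2@T.T)).as_rotvec()/1e-5
    return Jm,T
Jm,T=J(q); U,s,V=np.linalg.svd(Jm); print("q",q.round(2),"sv",s.round(3),"null",V[-1].round(2))
P=np.linalg.pinv(Jm)
for n,d in [("x",[1,0,0]),("y",[0,1,0]),("z",[0,0,1])]:
    print(n,(P@np.r_[np.array(d)*.05,0,0,0]).round(3))
print("roll+8deg",(P@np.r_[0,0,0,T[:,2]*.14]).round(3))
E
python3 dirs.py
```

```text
q [ 1.71 -0.35 -1.29  1.92 -0.71  0.78  2.24] sv [1.909 1.633 1.313 0.494 0.253 0.147] null [ 0.35 -0.32  0.09  0.   -0.58  0.31  0.58]
x [ 0.2    0.023 -0.227 -0.072  0.019 -0.024 -0.041]
y [-0.068 -0.07   0.03   0.003 -0.035  0.021 -0.048]
z [-0.035 -0.021  0.09  -0.096  0.032  0.125 -0.04 ]
roll+8deg [ 0.028 -0.025  0.007  0.    -0.047  0.025 -0.093]
```

```bash
cat > sur.py <<'E'
from ik import *
LO=np.array([-2.57,-.35,-1.29,.11,-1.05,.11,-2.63]); HI=np.array([2.57,1.97,1.29,2.56,4.19,1.86,2.63])
VM=np.array([2.22,2.22,3.01,3.01,3.14,3.14,3.14])*.07
def Jac(q):
    X,T=fk(q,p); Jm=np.zeros((6,7))
    for i in range(7):
        d=np.zeros(7); d[i]=1e-5; X2,T2=fk(q+d,p)
        Jm[:3,i]=(X2-X)/1e-2; Jm[3:,i]=(R.from_matrix(T2@T.T)).as_rotvec()/1e-5
    return Jm,X,T
def ikstep(q,P,M,lam=.03,it=12,wr=1.0,qn=None,kn=0):
    q=q.copy()
    for _ in range(it):
        Jm,X,T=Jac(q); e=np.r_[(P-X)/1000,wr*R.from_matrix(M@T.T).as_rotvec()]
        W=np.diag([1,1,1,wr,wr,wr]); A=W@Jm; free=np.ones(7,bool)
        for _ in range(4):
            B=A*free; dq=B.T@np.linalg.solve(B@B.T+lam**2*np.eye(6),e)
            if kn: dq+=(np.eye(7)-np.linalg.pinv(B)@B)@(kn*(qn-q))*free
            bad=free&(((q+dq>HI)&(dq>0))|((q+dq<LO)&(dq<0)))
            if not bad.any(): break
            free&=~bad
        q=np.clip(q+dq,LO,HI)
    return q
def call(q,rows,verbose=False,**k):
    # rows: (tx,ty,tz,roll)
    X0,T0=fk(q,p); X,T=X0.copy(),T0.copy()
    for r in rows:
        Pt=X0+T0@(np.array(r[:3])*25); Mt=T0@R.from_euler('z',np.radians(8*r[3])).as_matrix()
        d=Pt-X; n=np.linalg.norm(d); Pc=X+d*min(1,50/max(n,1e-9))
        rv=(R.from_matrix(Mt@T.T)).as_rotvec(); a=np.linalg.norm(rv); Mc=R.from_rotvec(rv*min(1,.15/max(a,1e-9))).as_matrix()@T
        qn=ikstep(q,Pc,Mc,**k); f=min(1,(VM/np.maximum(np.abs(qn-q),1e-9)).min()); q=q+f*(qn-q)
        X,T=fk(q,p)
    return q
if __name__=="__main__":
    A=lambda e,n=8:[tuple(np.array(e)*(k+1)/n) for k in range(n)]
    up=lambda e:[tuple(np.array(e)*k) for k in (1,2,3)]
    tests=[([-1.354,.6,-.003,1.6,.002,.943,-.08],[(-1.7,-1.2,0,-.4)]+[],None),
    ([2.03,.49,-1.03,.69,-.07,1.86,1.21],A((8,7.6,10,-7.2)),[2.14,.11,-1.26,1.45,-.36,1.25,2.12]),
    ([2.14,.11,-1.26,1.45,-.36,1.25,2.12],A((4.3,10.7,8.1,-2.6)),[1.89,-.32,-1.19,1.97,-.82,.89,2.58]),
    ([1.89,-.32,-1.19,1.97,-.82,.89,2.58],A((-7.9,5.9,8.9,0)),[1.71,-.35,-1.29,1.92,-.71,.78,2.24]),
    ([1.183,.471,-.702,.474,-.114,1.862,1.406],up((-.6,.9,-1.7,0)),[1.173,.412,-.658,.459,-.17,1.862,1.375]),
    ([.154,.444,.702,.8,-.744,1.642,2.001],A((6.6,-12.1,-5.6,4)),[.802,.508,.544,.713,-.836,1.859,1.847]),
    ([-.042,1.189,-1.021,.121,1.,1.856,1.423],[(1,0,0,0),(2,0,0,0),(4,0,0,0),(4,0,0,0)],[.234,1.016,-1.129,.844,.906,1.627,1.063])]
    for kw in (dict(),dict(lam=.1,it=4),dict(it=20,qn=np.zeros(7),kn=.0)):
        print(kw)
        for q,rows,res in tests:
            if res is None: continue
            print("  sim",call(np.array(q),rows,**kw).round(2).tolist(),"real",res)
E
python3 sur.py
```

```text
{}
  sim [2.14, 0.17, -1.29, 1.46, -0.25, 1.22, 2.04] real [2.14, 0.11, -1.26, 1.45, -0.36, 1.25, 2.12]
  sim [1.92, -0.34, -1.19, 1.97, -0.85, 0.92, 2.61] real [1.89, -0.32, -1.19, 1.97, -0.82, 0.89, 2.58]
  sim [0.81, 0.27, -1.04, 1.81, 0.6, 0.66, 1.01] real [1.71, -0.35, -1.29, 1.92, -0.71, 0.78, 2.24]
  sim [1.18, 0.41, -0.67, 0.5, -0.17, 1.86, 1.38] real [1.173, 0.412, -0.658, 0.459, -0.17, 1.862, 1.375]
  sim [0.8, 0.51, 0.54, 0.71, -0.84, 1.86, 1.85] real [0.802, 0.508, 0.544, 0.713, -0.836, 1.859, 1.847]
  sim [0.23, 1.02, -1.13, 0.83, 0.91, 1.63, 1.06] real [0.234, 1.016, -1.129, 0.844, 0.906, 1.627, 1.063]
{'lam': 0.1, 'it': 4}
  sim [2.14, 0.17, -1.29, 1.46, -0.24, 1.22, 2.04] real [2.14, 0.11, -1.26, 1.45, -0.36, 1.25, 2.12]
  sim [1.93, -0.35, -1.19, 1.97, -0.87, 0.93, 2.62] real [1.89, -0.32, -1.19, 1.97, -0.82, 0.89, 2.58]
  sim [1.0, 0.17, -1.15, 1.86, 0.43, 0.64, 1.17] real [1.71, -0.35, -1.29, 1.92, -0.71, 0.78, 2.24]
  sim [1.18, 0.41, -0.68, 0.5, -0.16, 1.86, 1.38] real [1.173, 0.412, -0.658, 0.459, -0.17, 1.862, 1.375]
  sim [0.77, 0.51, 0.62, 0.74, -0.87, 1.86, 
[... 153 characters left out ...]
 1.627, 1.063]
{'it': 20, 'qn': array([0., 0., 0., 0., 0., 0., 0.]), 'kn': 0.0}
  sim [2.14, 0.17, -1.29, 1.46, -0.25, 1.22, 2.04] real [2.14, 0.11, -1.26, 1.45, -0.36, 1.25, 2.12]
  sim [1.92, -0.34, -1.19, 1.97, -0.85, 0.92, 2.61] real [1.89, -0.32, -1.19, 1.97, -0.82, 0.89, 2.58]
  sim [0.81, 0.27, -1.04, 1.81, 0.6, 0.66, 1.01] real [1.71, -0.35, -1.29, 1.92, -0.71, 0.78, 2.24]
  sim [1.18, 0.41, -0.67, 0.5, -0.17, 1.86, 1.38] real [1.173, 0.412, -0.658, 0.459, -0.17, 1.862, 1.375]
  sim [0.8, 0.51, 0.54, 0.71, -0.84, 1.86, 1.85] real [0.802, 0.508, 0.544, 0.713, -0.836, 1.859, 1.847]
  sim [0.23, 1.02, -1.13, 0.83, 0.91, 1.63, 1.06] real [0.234, 1.016, -1.129, 0.844, 0.906, 1.627, 1.063]
```

```bash
cat >> sur.py <<'E'
E
python3 - <<'E'
import re
s=open('sur.py').read()
s=s.replace("def ikstep(q,P,M,lam=.03,it=12,wr=1.0,qn=None,kn=0):","def ikstep(q,P,M,lam=.03,it=12,wr=1.0,qn=None,kn=0,act=4):").replace("for _ in range(4):","for _ in range(act):").replace("if not bad.any(): break","if act==1 or not bad.any(): break")
s=s.replace("for kw in (dict(),dict(lam=.1,it=4),dict(it=20,qn=np.zeros(7),kn=.0)):","for kw in [dict(act=1,it=i,lam=l) for i in (1,3,10,40) for l in (.02,.05,.1)]:")
open('sur.py','w').write(s)
E
python3 sur.py
```

```text
{'act': 1, 'it': 1, 'lam': 0.02}
  sim [2.23, 0.22, -1.29, 1.43, -0.2, 1.26, 2.01] real [2.14, 0.11, -1.26, 1.45, -0.36, 1.25, 2.12]
  sim [1.99, -0.35, -1.18, 1.98, -0.93, 0.99, 2.63] real [1.89, -0.32, -1.19, 1.97, -0.82, 0.89, 2.58]
  sim [2.18, 0.02, -1.29, 1.8, -0.45, 0.87, 2.48] real [1.71, -0.35, -1.29, 1.92, -0.71, 0.78, 2.24]
  sim [0.78, 0.73, -0.55, 0.13, 0.03, 1.86, 1.31] real [1.173, 0.412, -0.658, 0.459, -0.17, 1.862, 1.375]
  sim [0.73, 0.53, 0.75, 0.73, -0.96, 1.86, 1.9] real [0.802, 0.508, 0.544, 0.713, -0.836, 1.859, 1.847]
  sim [0.23, 1.02, -1.13, 0.83, 0.91, 1.63, 1.06] real [0.234, 1.016, -1.129, 0.844, 0.906, 1.627, 1.063]
{'act': 1, 'it': 1, 'lam': 0.05}
  sim [2.22, 0.22, -1.29, 1.43, -0.19, 1.26, 2.0] real [2.14, 0.11, -1.26, 1.45, -0.36, 1.25, 2.12]
  sim [1.98, -0.35, -1.18, 1.97, -0.92, 0.98, 2.63] real [1.89, -0.32, -1.19, 1.97, -0.82, 0.89, 2.58]
  sim [2.18, -0.01, -1.29, 1.8, -0.5, 0.89, 2.52] real [1.71, -0.35, -1.29, 1.92, -0.71, 0.78, 2.24]
  sim [0.82, 0.67, -0.57, 0.11, 0.01, 1.86, 1.31] real [1.173, 0.412, -0.658, 0.459, -0.17, 1.862, 1.375]
  s
[... 6078 characters left out ...]
1.016, -1.129, 0.844, 0.906, 1.627, 1.063]
{'act': 1, 'it': 40, 'lam': 0.1}
  sim [2.14, 0.17, -1.29, 1.46, -0.24, 1.22, 2.04] real [2.14, 0.11, -1.26, 1.45, -0.36, 1.25, 2.12]
  sim [1.93, -0.35, -1.19, 1.97, -0.87, 0.93, 2.62] real [1.89, -0.32, -1.19, 1.97, -0.82, 0.89, 2.58]
  sim [2.22, -0.22, -1.29, 1.8, -0.73, 0.97, 2.58] real [1.71, -0.35, -1.29, 1.92, -0.71, 0.78, 2.24]
  sim [0.99, 0.53, -0.23, 0.11, -0.45, 1.86, 1.33] real [1.173, 0.412, -0.658, 0.459, -0.17, 1.862, 1.375]
  sim [0.78, 0.52, 0.61, 0.71, -0.88, 1.86, 1.87] real [0.802, 0.508, 0.544, 0.713, -0.836, 1.859, 1.847]
  sim [0.23, 1.02, -1.13, 0.83, 0.91, 1.63, 1.07] real [0.234, 1.016, -1.129, 0.844, 0.906, 1.627, 1.063]
```

```bash
cat > roll.py <<'E'
from sur import *
def goto(q,P,yaw=None,n=None):
    X,T=fk(q,p); t=T.T@(np.array(P,float)-X)/25; roll=0
    if yaw is not None:
        a=T.T@Rm(T[:,2],np.radians(yaw))[:,1]; roll=np.degrees(np.arctan2(-a[0],a[1]))/8
    n=n or int(np.ceil(max(np.linalg.norm(t)*25/45,abs(roll)/1.0,1)))
    q=call(q,[tuple(np.r_[t,roll]*(k+1)/n) for k in range(n)]); X,T=fk(q,p)
    print(P,n,"q",q.round(2),"X",X.round(0),"z",T[:,2].round(3)); return q
if __name__=="__main__":
    q0=np.array([1.71,-.35,-1.29,1.92,-.71,.78,2.24])
    for w in ([(508,-28,534),(508,250,534),(700,150,450),(650,17,400),(530,22,250)],[(558,-28,534),(450,150,534),(450,300,500),(600,250,400),(650,17,400),(530,22,250)],[(800,0,450),(800,0,450),(650,17,400)]):
        q=q0
        for P in w: q=goto(q,P,87.8)
        print()
E
python3 roll.py
```

```text
(508, -28, 534) 2 q [ 1.47 -0.35 -1.07  1.99 -0.66  0.77  2.22] X [508. -28. 534.] z [ 0.592 -0.051 -0.804]
(508, 250, 534) 7 q [ 0.92 -0.35 -1.22  1.91 -0.1   0.76  1.22] X [469. 209. 551.] z [ 0.597 -0.042 -0.801]
(700, 150, 450) 6 q [ 1.21 -0.35 -1.22  1.96 -0.38  0.67  1.66] X [517. 116. 529.] z [ 0.603 -0.036 -0.797]
(650, 17, 400) 5 q [ 0.84  0.14 -1.23  2.02  0.72  0.57  0.68] X [593.  45. 451.] z [ 0.601 -0.039 -0.798]
(530, 22, 250) 5 q [ 0.51  0.29 -0.95  2.39  1.68  0.49 -0.34] X [539.  22. 276.] z [ 0.598 -0.048 -0.8  ]

(558, -28, 534) 1 q [ 1.7  -0.35 -1.29  1.92 -0.71  0.78  2.24] X [557. -28. 534.] z [ 0.592 -0.051 -0.804]
(450, 150, 534) 5 q [ 0.93 -0.35 -1.04  2.   -0.22  0.71  1.49] X [468. 121. 533.] z [ 0.59  -0.051 -0.806]
(450, 300, 500) 5 q [ 0.71 -0.35 -1.21  1.97  0.05  0.76  0.96] X [415. 247. 524.] z [ 0.593 -0.04  -0.804]
(600, 250, 400) 5 q [ 0.24  0.28 -1.2   1.98  1.03  0.94  0.04] X [559. 247. 427.] z [ 0.593 -0.04  -0.804]
(650, 17, 400) 6 q [ 0.74  0.33 -1.18  2.01  1.03  0.62  0.46] X [650.  17. 400.] z [ 0.593 -0.04  -0.804]
(530, 22, 250) 5 q [ 0.55  0.37 -1.04  2.43  1.79  0.58 -0.46] X [530.  22. 250.] z [ 0.593 -0.04  -0.804]

(800, 0, 450) 6 q [ 1.68 -0.35 -1.29  1.93 -0.71  0.76  2.23] X [559. -19. 534.] z [ 0.601 -0.046 -0.798]
(800, 0, 450) 6 q [ 1.67 -0.35 -1.29  1.93 -0.71  0.75  2.22] X [562. -13. 536.] z [ 0.609 -0.044 -0.792]
(650, 17, 400) 4 q [ 1.58 -0.35 -1.29  2.06 -0.76  0.61  2.24] X [538.   7. 484.] z [ 0.614 -0.042 -0.788]
```

```bash
python3 go.py 450 150 534 87.8
```

```text
t 11.95 at [557.7 -28.3 534.4] q [ 1.71 -0.35 -1.29  1.92 -0.71  0.78  2.24] z [ 0.591 -0.042 -0.805] y [ 0.043  0.999 -0.02 ] F [-0.2 -0.4 -0.1] w 85.1
units [ 3.63  6.94 -2.83] dist mm 208.3 roll -0.04
```

Request:
drive_tool(
  series=[
    {"tx": 0.7, "ty": 1.4, "tz": -0.55, "roll": 0.0, "grip": 0.0},
    {"tx": 1.4, "ty": 2.8, "tz": -1.1, "roll": 0.0, "grip": 0.0},
    {"tx": 2.2, "ty": 4.2, "tz": -1.7, "roll": 0.0, "grip": 0.0},
    {"tx": 2.9, "ty": 5.5, "tz": -2.3, "roll": 0.0, "grip": 0.0},
    {"tx": 3.6, "ty": 6.9, "tz": -2.8, "roll": 0.0, "grip": 0.0},
  ],
)

```text
time_s: 12.45
ee_pos: [470.0, 116.3, 533.6]
tcp_rot: [0.047, 2.509, -0.045]
force: [0.1, -0.3, -0.0]
gripper_width: 85.5
```

```bash
python3 go.py 450 300 500 87.8
```

```text
t 12.45 at [470.  116.3 533.6] q [ 0.93 -0.35 -1.03  2.   -0.24  0.71  1.5 ] z [ 0.59  -0.043 -0.806] y [ 0.044  0.999 -0.021] F [ 0.1 -0.3 -0. ] w 85.5
units [1.61 7.33 0.3 ] dist mm 187.9 roll -0.05
```

```bash
python3 - <<'E'
from roll import *
q0=np.array([.93,-.35,-1.03,2,-.24,.71,1.5])
for w in ([(600,100,430),(530,22,260),(491,24,150),(514,22,112)],[(550,80,400),(530,22,260),(491,24,150),(514,22,112)],[(450,300,500),(600,250,400),(530,22,250),(491,24,150),(514,22,112)]):
    q=q0
    for P in w: q=goto(q,P,87.8)
    print()
E
```

```text
(600, 100, 430) 4 q [ 0.82 -0.01 -1.22  2.03  0.48  0.62  0.81] X [538.  96. 471.] z [ 0.573 -0.056 -0.818]
(530, 22, 260) 5 q [ 0.52  0.28 -0.99  2.37  1.54  0.5  -0.22] X [531.  26. 279.] z [ 0.573 -0.061 -0.818]
(491, 24, 150) 4 q [ 0.48  0.68 -1.19  2.55  1.91  0.99 -0.66] X [507.  27. 160.] z [ 0.568 -0.062 -0.821]
(514, 22, 112) 2 q [ 0.49  0.9  -1.29  2.55  1.94  1.22 -0.64] X [523.  23. 115.] z [ 0.566 -0.062 -0.822]

(550, 80, 400) 4 q [ 0.92 -0.04 -1.27  2.11  0.46  0.53  0.83] X [518.  82. 440.] z [ 0.571 -0.058 -0.819]
(530, 22, 260) 5 q [ 0.55  0.3  -1.03  2.38  1.56  0.53 -0.23] X [529.  25. 275.] z [ 0.57  -0.063 -0.819]
(491, 24, 150) 3 q [ 0.49  0.66 -1.2   2.53  1.87  0.97 -0.62] X [511.  27. 168.] z [ 0.565 -0.064 -0.823]
(514, 22, 112) 2 q [ 0.49  0.89 -1.27  2.56  1.95  1.21 -0.65] X [520.  23. 114.] z [ 0.563 -0.065 -0.824]

(450, 300, 500) 5 q [ 0.53 -0.12 -1.24  1.96  0.43  0.84  0.58] X [444. 235. 507.] z [ 0.558 -0.05  -0.828]
(600, 250, 400) 5 q [ 0.17  0.37 -1.13  1.93  1.07  0.97  0.06] X [600. 250. 400.] z [ 0.558 -0.05  -0.828]
(530, 22, 250) 7 q [ 0.53  0.35 -1.01  2.4   1.66  0.55 -0.33] X [530.  22. 250.] z [ 0.558 -0.05  -0.828]
(491, 24, 150) 3 q [ 0.51  0.68 -1.22  2.53  1.88  0.96 -0.62] X [510.  26. 162.] z [ 0.553 -0.051 -0.832]
(514, 22, 112) 2 q [ 0.51  0.89 -1.28  2.55  1.94  1.18 -0.64] X [519.  23. 113.] z [ 0.552 -0.051 -0.832]
```

```bash
python3 go.py 600 100 430 87.8
```

```text
t 12.45 at [470.  116.3 533.6] q [ 0.93 -0.35 -1.03  2.   -0.24  0.71  1.5 ] z [ 0.59  -0.043 -0.806] y [ 0.044  0.999 -0.021] F [ 0.1 -0.3 -0. ] w 85.5
units [-1.76 -0.33  6.44] dist mm 167.1 roll -0.05
```

Request:
drive_tool(
  series=[
    {"tx": -0.45, "ty": -0.1, "tz": 1.6, "roll": 0.0, "grip": 0.0},
    {"tx": -0.9, "ty": -0.2, "tz": 3.2, "roll": 0.0, "grip": 0.0},
    {"tx": -1.35, "ty": -0.25, "tz": 4.8, "roll": 0.0, "grip": 0.0},
    {"tx": -1.75, "ty": -0.3, "tz": 6.4, "roll": 0.0, "grip": 0.0},
    {"tx": -1.75, "ty": -0.3, "tz": 6.4, "roll": 0.0, "grip": 0.0},
    {"tx": -1.75, "ty": -0.3, "tz": 6.4, "roll": 0.0, "grip": 0.0},
  ],
)

```text
time_s: 13.05
ee_pos: [600.9, 99.3, 430.7]
tcp_rot: [0.048, 2.508, -0.046]
force: [-0.3, -3.2, 1.8]
gripper_width: 85.4
```

```bash
python3 go.py 530 22 260 87.8; python3 - <<'E'
from roll import *
from plant import arm
q0=arm.get_obs()["joints"]
for w in ([(530,22,260),(505,24,190),(514,22,112)],[(650,22,350),(560,22,260),(508,24,150),(514,22,112)]):
    q=q0
    for P in w: q=goto(q,P,87.8)
    print()
E
```

```text
t 13.05 at [600.9  99.3 430.7] q [ 0.63  0.21 -1.2   2.02  0.92  0.69  0.39] z [ 0.591 -0.044 -0.806] y [ 0.045  0.999 -0.022] F [-0.3 -3.2  1.8] w 85.4
units [ 6.25 -3.07  3.96] dist mm 200.3 roll -0.06
(530, 22, 260) 5 q [ 0.53  0.33 -1.    2.42  1.74  0.53 -0.41] X [530.  22. 260.] z [ 0.591 -0.044 -0.806]
(505, 24, 190) 2 q [ 0.44  0.52 -1.04  2.55  1.98  0.79 -0.73] X [505.  24. 190.] z [ 0.591 -0.044 -0.806]
(514, 22, 112) 2 q [ 0.5   0.83 -1.25  2.55  1.98  1.14 -0.67] X [526.  24. 132.] z [ 0.587 -0.045 -0.808]

(650, 22, 350) 3 q [ 0.61  0.36 -1.04  2.08  1.2   0.57  0.27] X [650.  22. 350.] z [ 0.591 -0.044 -0.806]
(560, 22, 260) 3 q [ 0.52  0.37 -0.98  2.36  1.7   0.54 -0.34] X [561.  22. 260.] z [ 0.591 -0.044 -0.806]
(508, 24, 150) 3 q [ 0.51  0.69 -1.2   2.51  1.93  0.98 -0.62] X [530.  27. 165.] z [ 0.586 -0.045 -0.809]
(514, 22, 112) 2 q [ 0.5   0.89 -1.27  2.56  1.99  1.2  -0.66] X [528.  24. 116.] z [ 0.582 -0.046 -0.812]
```

Request:
drive_tool(
  series=[
    {"tx": 1.25, "ty": -0.6, "tz": 0.8, "roll": 0.0, "grip": 0.0},
    {"tx": 2.5, "ty": -1.2, "tz": 1.6, "roll": 0.0, "grip": 0.0},
    {"tx": 3.75, "ty": -1.8, "tz": 2.4, "roll": 0.0, "grip": 0.0},
    {"tx": 5.0, "ty": -2.5, "tz": 3.2, "roll": 0.0, "grip": 0.0},
    {"tx": 6.25, "ty": -3.1, "tz": 4.0, "roll": -0.05, "grip": 0.0},
    {"tx": 6.25, "ty": -3.1, "tz": 4.0, "roll": -0.05, "grip": 0.0},
  ],
)

```text
time_s: 13.65
ee_pos: [526.1, 20.2, 255.9]
tcp_rot: [0.036, 2.516, -0.048]
force: [-0.1, 0.3, 0.7]
gripper_width: 85.4
```

```bash
python3 go.py 505 23 190 87.8; python3 - <<'E'
from roll import *
from plant import arm
q0=arm.get_obs()["joints"]
for w in ([(505,24,190),(508,22,150),(514,22,112)],[(505,24,190),(505,22,150),(510,22,112)],[(515,23,190),(514,22,112)],):
    q=q0
    for P in w: q=goto(q,P,87.8,n=6)
    print()
E
```

```text
t 13.65 at [526.1  20.2 255.9] q [ 0.52  0.33 -0.98  2.43  1.75  0.52 -0.42] z [ 0.584 -0.043 -0.811] y [ 0.037  0.999 -0.026] F [-0.1  0.3  0.7] w 85.4
units [2.23 0.15 1.64] dist mm 69.2 roll 0.01
(505, 24, 190) 6 q [ 0.45  0.51 -1.04  2.55  1.97  0.77 -0.72] X [505.  24. 190.] z [ 0.584 -0.043 -0.811]
(508, 22, 150) 6 q [ 0.53  0.77 -1.29  2.56  1.93  1.09 -0.65] X [514.  23. 152.] z [ 0.583 -0.043 -0.812]
(514, 22, 112) 6 q [ 0.51  0.91 -1.29  2.56  1.98  1.22 -0.66] X [525.  23. 115.] z [ 0.58  -0.043 -0.814]

(505, 24, 190) 6 q [ 0.45  0.51 -1.04  2.55  1.97  0.77 -0.72] X [505.  24. 190.] z [ 0.584 -0.043 -0.811]
(505, 22, 150) 6 q [ 0.53  0.76 -1.29  2.56  1.92  1.08 -0.65] X [513.  23. 153.] z [ 0.582 -0.043 -0.812]
(510, 22, 112) 6 q [ 0.51  0.9  -1.29  2.56  1.98  1.21 -0.66] X [524.  24. 116.] z [ 0.578 -0.044 -0.815]

(515, 23, 190) 6 q [ 0.45  0.52 -1.03  2.53  1.97  0.76 -0.69] X [515.  23. 190.] z [ 0.584 -0.043 -0.811]
(514, 22, 112) 6 q [ 0.51  0.9  -1.28  2.55  1.98  1.21 -0.65] X [528.  24. 116.] z [ 0.58  -0.043 -0.813]
```

```bash
python3 - <<'E'
from roll import *
from plant import arm
q0=arm.get_obs()["joints"]
for w in ([(426,20,256)]*4,[(426,20,200)]*4,[(450,20,330)]*4,[(426,20,330)]*4):
    q=q0
    for P in w: q=goto(q,P,87.8,n=3)
    for P in [(515,22,190),(514,22,112)]: q=goto(q,P,87.8,n=6)
    print()
E
```

```text
(426, 20, 256) 3 q [ 0.71  0.19 -1.2   2.55  1.69  0.47 -0.46] X [440.  22. 270.] z [ 0.579 -0.043 -0.814]
(426, 20, 256) 3 q [ 0.77  0.23 -1.29  2.55  1.66  0.51 -0.43] X [438.  22. 268.] z [ 0.574 -0.044 -0.818]
(426, 20, 256) 3 q [ 0.77  0.23 -1.29  2.55  1.65  0.51 -0.42] X [437.  22. 267.] z [ 0.57  -0.044 -0.82 ]
(426, 20, 256) 3 q [ 0.76  0.23 -1.29  2.56  1.67  0.52 -0.45] X [433.  21. 263.] z [ 0.567 -0.045 -0.822]
(515, 22, 190) 6 q [ 0.54  0.58 -1.18  2.51  1.87  0.84 -0.58] X [515.  22. 190.] z [ 0.567 -0.045 -0.822]
(514, 22, 112) 6 q [ 0.51  0.9  -1.29  2.56  1.96  1.2  -0.65] X [520.  23. 114.] z [ 0.566 -0.045 -0.823]

(426, 20, 200) 3 q [ 0.63  0.4  -1.24  2.51  1.73  0.69 -0.49] X [481.  26. 239.] z [ 0.571 -0.044 -0.819]
(426, 20, 200) 3 q [ 0.63  0.39 -1.24  2.51  1.7   0.68 -0.47] X [475.  27. 238.] z [ 0.558 -0.046 -0.828]
(426, 20, 200) 3 q [ 0.63  0.39 -1.24  2.51  1.68  0.67 -0.45] X [471.  26. 235.] z [ 0.545 -0.048 -0.837]
(426, 20, 200) 3 q [ 0.61  0.42 -1.25  2.56  1.71  0.71 -0.53] X [453.  24. 221.] z [ 0.536 -0.049 -0.843]
(515, 22, 190) 6 q [ 0.55  0.
[... 770 characters left out ...]
  1.2  -0.66] X [523.  23. 115.] z [ 0.574 -0.047 -0.818]

(426, 20, 330) 3 q [ 0.62  0.02 -0.94  2.47  1.23  0.25  0.07] X [442.  17. 313.] z [ 0.571 -0.05  -0.819]
(426, 20, 330) 3 q [ 0.61 -0.07 -0.88  2.47  0.85  0.21  0.46] X [426.  20. 330.] z [ 0.571 -0.05  -0.819]
(426, 20, 330) 3 q [ 0.61 -0.07 -0.88  2.47  0.85  0.21  0.46] X [426.  20. 330.] z [ 0.571 -0.05  -0.819]
(426, 20, 330) 3 q [ 0.61 -0.07 -0.88  2.47  0.85  0.21  0.46] X [426.  20. 330.] z [ 0.571 -0.05  -0.819]
(515, 22, 190) 6 q [ 0.42  0.49 -0.97  2.52  1.96  0.72 -0.68] X [515.  22. 190.] z [ 0.571 -0.05  -0.819]
(514, 22, 112) 6 q [ 0.5   0.9  -1.28  2.56  1.96  1.2  -0.65] X [523.  23. 115.] z [ 0.569 -0.051 -0.821]
```

```bash
python3 go.py 406 20 190 87.8
```

```text
t 13.65 at [526.1  20.2 255.9] q [ 0.52  0.33 -0.98  2.43  1.75  0.52 -0.42] z [ 0.584 -0.043 -0.811] y [ 0.037  0.999 -0.026] F [-0.1  0.3  0.7] w 85.4
units [ 5.44 -0.12 -0.67] dist mm 137.0 roll 0.01
```

Request:
drive_tool(
  series=[
    {"tx": 1.4, "ty": 0.0, "tz": -0.2, "roll": 0.0, "grip": 0.0},
    {"tx": 2.7, "ty": 0.0, "tz": -0.4, "roll": 0.0, "grip": 0.0},
    {"tx": 4.0, "ty": -0.1, "tz": -0.5, "roll": 0.0, "grip": 0.0},
    {"tx": 5.4, "ty": -0.1, "tz": -0.7, "roll": 0.0, "grip": 0.0},
    {"tx": 5.4, "ty": -0.1, "tz": -0.7, "roll": 0.0, "grip": 0.0},
    {"tx": 5.4, "ty": -0.1, "tz": -0.7, "roll": 0.0, "grip": 0.0},
    {"tx": 5.4, "ty": -0.1, "tz": -0.7, "roll": 0.0, "grip": 0.0},
    {"tx": 5.4, "ty": -0.1, "tz": -0.7, "roll": 0.0, "grip": 0.0},
  ],
)

```text
time_s: 14.45
ee_pos: [455.0, 29.5, 230.2]
tcp_rot: [0.042, 2.552, -0.055]
force: [0.0, -0.4, -0.7]
gripper_width: 85.1
```

```bash
python3 go.py 426 20 190 87.8;  python3 - <<'E'
from roll import *
from plant import arm
q0=arm.get_obs()["joints"]
for w in ([],[(420,20,170)],[(420,20,170)]*2):
    q=q0
    for P in w: q=goto(q,P,87.8,n=4)
    for P in [(515,22,190),(514,22,112)]: q=goto(q,P,87.8,n=6)
    print()
E
```

```text
t 14.45 at [455.   29.5 230.2] q [ 0.63  0.41 -1.29  2.56  1.71  0.73 -0.54] z [ 0.555 -0.048 -0.831] y [ 0.042  0.999 -0.03 ] F [ 0.  -0.4 -0.7] w 85.1
units [ 1.85 -0.38  0.71] dist mm 50.5 roll -0.03
(515, 22, 190) 6 q [ 0.56  0.59 -1.2   2.5   1.83  0.84 -0.54] X [515.  22. 190.] z [ 0.555 -0.048 -0.831]
(514, 22, 112) 6 q [ 0.51  0.89 -1.28  2.56  1.95  1.18 -0.65] X [517.  22. 113.] z [ 0.554 -0.048 -0.831]

(420, 20, 170) 4 q [ 0.58  0.52 -1.29  2.56  1.75  0.84 -0.57] X [468.  27. 203.] z [ 0.541 -0.05  -0.839]
(515, 22, 190) 6 q [ 0.58  0.6  -1.23  2.48  1.78  0.85 -0.49] X [515.  22. 190.] z [ 0.541 -0.05  -0.839]
(514, 22, 112) 6 q [ 0.46  0.81 -1.16  2.56  1.98  1.07 -0.69] X [514.  22. 112.] z [ 0.541 -0.05  -0.839]

(420, 20, 170) 4 q [ 0.58  0.52 -1.29  2.56  1.75  0.84 -0.57] X [468.  27. 203.] z [ 0.541 -0.05  -0.839]
(420, 20, 170) 4 q [ 0.58  0.53 -1.29  2.56  1.73  0.84 -0.55] X [464.  27. 199.] z [ 0.528 -0.052 -0.848]
(515, 22, 190) 6 q [ 0.58  0.59 -1.23  2.47  1.75  0.84 -0.46] X [515.  22. 190.] z [ 0.528 -0.052 -0.848]
(514, 22, 112) 6 q [ 0.46  0.81 -1.16  2.54  1.96  1.05 -0.67] X [514.  22. 112.] z [ 0.528 -0.052 -0.848]
```

Request:
drive_tool(
  series=[
    {"tx": 1.5, "ty": -0.3, "tz": 1.1, "roll": 0.0, "grip": 0.0},
    {"tx": 2.0, "ty": -0.4, "tz": 1.5, "roll": 0.0, "grip": 0.0},
    {"tx": 2.0, "ty": -0.4, "tz": 1.5, "roll": 0.0, "grip": 0.0},
    {"tx": 2.0, "ty": -0.4, "tz": 1.5, "roll": 0.0, "grip": 0.0},
    {"tx": 2.0, "ty": -0.4, "tz": 1.5, "roll": 0.0, "grip": 0.0},
    {"tx": 2.0, "ty": -0.4, "tz": 1.5, "roll": 0.0, "grip": 0.0},
  ],
)

```text
time_s: 15.05
ee_pos: [467.8, 22.9, 193.5]
tcp_rot: [0.046, 2.586, -0.061]
force: [0.2, -0.5, -0.0]
gripper_width: 85.3
```

```bash
python3 go.py 508 24 180 87.8;  python3 - <<'E'
from roll import *
from plant import arm
q0=arm.get_obs()["joints"]
for w in ([(508,24,180),(500,23,135),(514,22,112)],[(505,23,160),(514,22,112)]):
    q=q0
    for P in w: q=goto(q,P,87.8,n=5)
    print()
E
```

```text
t 15.05 at [467.8  22.9 193.5] q [ 0.59  0.56 -1.29  2.56  1.74  0.86 -0.56] z [ 0.526 -0.053 -0.849] y [ 0.045  0.998 -0.034] F [ 0.2 -0.5 -0. ] w 85.3
units [-1.08  0.14  1.3 ] dist mm 42.4 roll -0.06
(508, 24, 180) 5 q [ 0.56  0.62 -1.24  2.49  1.77  0.88 -0.5 ] X [508.  24. 180.] z [ 0.526 -0.053 -0.849]
(500, 23, 135) 5 q [ 0.49  0.74 -1.21  2.55  1.9   1.01 -0.64] X [500.  23. 135.] z [ 0.526 -0.053 -0.849]
(514, 22, 112) 5 q [ 0.47  0.81 -1.17  2.54  1.95  1.05 -0.66] X [514.  22. 112.] z [ 0.526 -0.053 -0.849]

(505, 23, 160) 5 q [ 0.53  0.68 -1.23  2.52  1.83  0.94 -0.57] X [505.  23. 160.] z [ 0.526 -0.053 -0.849]
(514, 22, 112) 5 q [ 0.47  0.81 -1.17  2.54  1.95  1.05 -0.66] X [514.  22. 112.] z [ 0.526 -0.053 -0.849]
```

```bash
python3 go.py 491 24 147 87.8
```

```text
t 15.05 at [467.8  22.9 193.5] q [ 0.59  0.56 -1.29  2.56  1.74  0.86 -0.56] z [ 0.526 -0.053 -0.849] y [ 0.045  0.998 -0.034] F [ 0.2 -0.5 -0. ] w 85.3
units [0.19 0.15 2.06] dist mm 52.0 roll -0.06
```

Request:
drive_tool(
  series=[
    {"tx": 0.1, "ty": 0.1, "tz": 1.0, "roll": -0.05, "grip": 0.0},
    {"tx": 0.2, "ty": 0.15, "tz": 2.0, "roll": -0.05, "grip": 0.0},
    {"tx": 0.2, "ty": 0.15, "tz": 2.0, "roll": -0.05, "grip": 0.0},
  ],
)

```text
time_s: 15.35
ee_pos: [490.9, 24.5, 145.4]
tcp_rot: [0.039, 2.593, -0.06]
force: [-0.8, -0.6, 0.2]
gripper_width: 85.5
```

```bash
python3 go.py 514 22 111.5 87.8; python3 - <<'E'
from h import *
i=arm.camera_info("wrist"); im=arm.snapshot("wrist")
for n,P in [("handle pt",(505.7,22.6,125)),("frontL",(487,49,133)),("frontR",(487,-3,133))]: print(n,np.round(proj(i,P),1))
cv2.imwrite("pics/w3.png",np.clip(im*1.4,0,255).astype('uint8'))
E
```

```text
t 15.35 at [490.9  24.5 145.4] q [ 0.53  0.75 -1.29  2.56  1.83  1.04 -0.61] z [ 0.52  -0.051 -0.853] y [ 0.04   0.999 -0.035] F [-0.8 -0.6  0.2] w 85.5
units [-0.08 -0.01  1.64] dist mm 41.1 roll -0.02
handle pt [281.8 257.9]
frontL [328.3 252.8]
frontR [233.6 252. ]
```

View pics/w3.png

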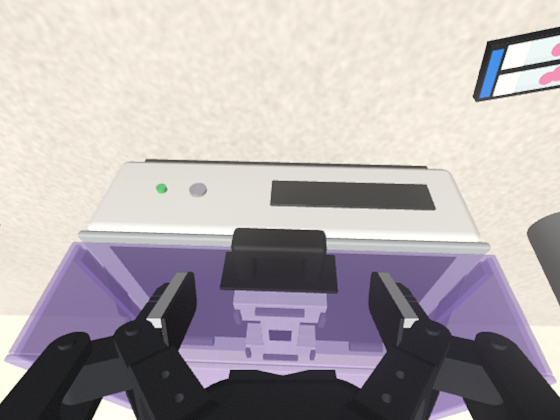

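Request:
drive_tool(
  series=[
    {"tx": 0.0, "ty": 0.0, "tz": 0.6, "roll": 0.0, "grip": 0.0},
    {"tx": 0.0, "ty": 0.0, "tz": 1.2, "roll": 0.0, "grip": 0.0},
    {"tx": 0.0, "ty": 0.0, "tz": 1.6, "roll": 0.0, "grip": 0.0},
    {"tx": 0.0, "ty": 0.0, "tz": 1.6, "roll": 0.0, "grip": 0.0},
  ],
)

```text
time_s: 15.8
ee_pos: [512.1, 22.0, 114.5]
tcp_rot: [0.038, 2.588, -0.063]
force: [-0.2, -0.7, -0.1]
gripper_width: 85.0
```

Request:
drive_tool(
  series=[
    {"tx": 0.0, "ty": 0.0, "tz": 0.0, "roll": 0.0, "grip": 0.5},
    {"tx": 0.0, "ty": 0.0, "tz": 0.0, "roll": 0.0, "grip": 0.5},
    {"tx": 0.0, "ty": 0.0, "tz": 0.0, "roll": 0.0, "grip": 0.5},
    {"tx": 0.0, "ty": 0.0, "tz": 0.0, "roll": 0.0, "grip": 0.5},
  ],
  grip_force=40,
)

```text
time_s: 16.2
ee_pos: [511.6, 20.6, 115.1]
tcp_rot: [0.038, 2.586, -0.068]
force: [-5.4, -5.9, 12.2]
gripper_width: 53.3
```

```bash
python3 go.py 514 22 111.5 87.8; python3 - <<'E'
from roll import *
from plant import arm
from hood import han
o=arm.get_obs(); M=R.from_rotvec(o["tcp_rot"]).as_matrix(); off=o["ee_pos"]-han(0)
print("off",off.round(1))
q=o["joints"]; X0=o["ee_pos"]
for t in np.arange(.1,.91,.1):
    P=han(t)+off; print(round(t,1),"units",(M.T@(P-X0)/25).round(2)); q=goto(q,P,None,n=2)
E
```

```text
t 16.2 at [511.6  20.6 115.1] q [ 0.5   0.84 -1.24  2.54  1.92  1.1  -0.63] z [ 0.525 -0.056 -0.849] y [ 0.041  0.998 -0.041] F [-5.4 -5.9 12.2] w 53.3
units [-0.    0.07  0.17] dist mm 4.5 roll -0.02
off [ 6.  -2.  -9.9]
0.1 units [-0.6  -0.04 -0.73]
[514.80139436  20.43772952 138.55798943] 2 q [ 0.53  0.78 -1.26  2.52  1.86  1.04 -0.57] X [515.  20. 139.] z [ 0.525 -0.056 -0.849]
0.2 units [-1.27 -0.07 -1.4 ]
[520.29941132  20.22870426 161.58451342] 2 q [ 0.57  0.72 -1.28  2.48  1.8   0.98 -0.49] X [520.  20. 162.] z [ 0.525 -0.056 -0.849]
0.3 units [-2.01 -0.11 -1.99]
[528.06711812  19.93338924 183.94671835] 2 q [ 0.61  0.66 -1.29  2.45  1.74  0.92 -0.41] X [528.  20. 184.] z [ 0.525 -0.056 -0.849]
0.4 units [-2.8  -0.14 -2.51]
[538.02690239  19.55473516 205.42116846] 2 q [ 0.64  0.61 -1.29  2.4   1.67  0.86 -0.33] X [538.  20. 205.] z [ 0.525 -0.056 -0.849]
0.5 units [-3.64 -0.17 -2.95]
[550.07924926  19.09652541 225.79329814] 2 q [ 0.66  0.57 -1.29  2.36  1.6   0.81 -0.24] X [550.  19. 226.] z [ 0.525 -0.056 -0.849]
0.6 units [-4.52 -0.2  -3.3 ]
[564.10373567  18.56333826 244.85955581] 2 q [ 0.69  0.54 -1.29  2.31  1.53  0.78 -0.14] X [564.  19. 245.] z [ 0.525 -0.056 -0.849]
0.7 units [-5.43 -0.23 -3.56]
[579.96023358  17.96050114 262.42943773] 2 q [ 0.7   0.53 -1.29  2.26  1.46  0.77 -0.05] X [580.  18. 262.] z [ 0.525 -0.056 -0.849]
0.8 units [-6.36 -0.25 -3.73]
[597.49031011  17.29403741 278.32739143] 2 q [ 0.71  0.52 -1.29  2.2   1.4   0.77  0.04] X [597.  17. 278.] z [ 0.525 -0.056 -0.849]
0.9 units [-7.3  -0.27 -3.81]
[616.51881053  16.57060615 292.39456983] 2 q [ 0.72  0.52 -1.29  2.15  1.35  0.78  0.12] X [617.  17. 292.] z [ 0.525 -0.056 -0.849]
```

Request:
drive_tool(
  series=[
    {"tx": -0.3, "ty": 0.0, "tz": -0.37, "roll": 0.0, "grip": 0.5},
    {"tx": -0.6, "ty": -0.05, "tz": -0.73, "roll": 0.0, "grip": 0.5},
    {"tx": -0.93, "ty": -0.05, "tz": -1.07, "roll": 0.0, "grip": 0.5},
    {"tx": -1.27, "ty": -0.07, "tz": -1.4, "roll": 0.0, "grip": 0.5},
    {"tx": -1.64, "ty": -0.1, "tz": -1.7, "roll": 0.0, "grip": 0.5},
    {"tx": -2.0, "ty": -0.1, "tz": -2.0, "roll": 0.0, "grip": 0.5},
    {"tx": -2.4, "ty": -0.1, "tz": -2.25, "roll": 0.0, "grip": 0.5},
    {"tx": -2.8, "ty": -0.15, "tz": -2.5, "roll": 0.0, "grip": 0.5},
  ],
)

```text
time_s: 17.0
ee_pos: [538.7, 19.5, 204.5]
tcp_rot: [0.039, 2.588, -0.066]
force: [8.2, -2.5, -7.1]
gripper_width: 53.1
```

```bash
cat > arc.py <<'E'
from roll import *
from plant import arm
from hood import han
import sys
o=arm.get_obs(); M=R.from_rotvec(o["tcp_rot"]).as_matrix(); off=np.array([6,-2,-9.9]); X0=o["ee_pos"]
print(o["time_s"],X0.round(1),"F",o["force"].round(1),"w",round(o["gripper_width"],1),"q",o["joints"].round(2),"z",M[:,2].round(3))
for t in np.arange(.3,1.0,.05):
    P=han(t)+off; print(round(t,2),"units",(M.T@(P-X0)/25).round(2))
E
python3 arc.py
```

```text
17.0 [538.7  19.5 204.5] F [ 8.2 -2.5 -7.1] w 53.1 q [ 0.62  0.59 -1.25  2.4   1.68  0.82 -0.34] z [ 0.523 -0.055 -0.85 ]
0.3 units [0.79 0.03 0.48]
0.35 units [0.41 0.02 0.21]
0.4 units [ 0.    0.   -0.05]
0.45 units [-0.41 -0.01 -0.28]
0.5 units [-0.83 -0.03 -0.48]
0.55 units [-1.27 -0.04 -0.67]
0.6 units [-1.71 -0.06 -0.84]
0.65 units [-2.16 -0.07 -0.98]
0.7 units [-2.62 -0.08 -1.1 ]
0.75 units [-3.09 -0.09 -1.2 ]
0.8 units [-3.55 -0.1  -1.27]
0.85 units [-4.02 -0.11 -1.33]
0.9 units [-4.5  -0.12 -1.35]
0.95 units [-4.97 -0.13 -1.36]
```

Request:
drive_tool(
  series=[
    {"tx": -0.41, "ty": 0.0, "tz": -0.28, "roll": 0.0, "grip": 0.5},
    {"tx": -0.83, "ty": -0.03, "tz": -0.48, "roll": 0.0, "grip": 0.5},
    {"tx": -1.27, "ty": -0.04, "tz": -0.67, "roll": 0.0, "grip": 0.5},
    {"tx": -1.71, "ty": -0.06, "tz": -0.84, "roll": 0.0, "grip": 0.5},
    {"tx": -2.16, "ty": -0.07, "tz": -0.98, "roll": 0.0, "grip": 0.5},
    {"tx": -2.62, "ty": -0.08, "tz": -1.1, "roll": 0.0, "grip": 0.5},
    {"tx": -3.09, "ty": -0.09, "tz": -1.2, "roll": 0.0, "grip": 0.5},
    {"tx": -3.55, "ty": -0.1, "tz": -1.27, "roll": 0.0, "grip": 0.5},
  ],
)

```text
time_s: 17.8
ee_pos: [596.5, 17.1, 277.7]
tcp_rot: [0.039, 2.59, -0.067]
force: [-2.4, -5.3, -0.2]
gripper_width: 53.0
```

```bash
python3 arc.py | head -1; python3 go.py 500 22 300 87.8
```

```text
17.8 [596.5  17.1 277.7] F [-2.4 -5.3 -0.2] w 53.0 q [ 0.69  0.5  -1.25  2.21  1.39  0.73  0.05] z [ 0.522 -0.056 -0.851]
t 17.8 at [596.5  17.1 277.7] q [ 0.69  0.5  -1.25  2.21  1.39  0.73  0.05] z [ 0.522 -0.056 -0.851] y [ 0.041  0.998 -0.04 ] F [-2.4 -5.3 -0.2] w 53.0
units [ 2.82  0.   -2.79] dist mm 99.2 roll -0.02
```

Request:
drive_tool(
  series=[
    {"tx": 0.0, "ty": 0.0, "tz": 0.0, "roll": 0.0, "grip": 0.0},
    {"tx": 0.0, "ty": 0.0, "tz": 0.0, "roll": 0.0, "grip": 0.0},
    {"tx": 0.2, "ty": 0.0, "tz": -0.15, "roll": 0.0, "grip": 0.0},
    {"tx": 1.0, "ty": 0.0, "tz": -0.7, "roll": 0.0, "grip": 0.0},
    {"tx": 2.2, "ty": 0.0, "tz": -1.4, "roll": 0.0, "grip": 0.0},
    {"tx": 3.4, "ty": 0.0, "tz": -2.1, "roll": 0.0, "grip": 0.0},
  ],
)

```text
time_s: 18.4
ee_pos: [495.5, 23.1, 276.9]
tcp_rot: [0.037, 2.59, -0.062]
force: [-1.2, 0.1, 0.6]
gripper_width: 85.3
```

```bash
python3 arc.py | head -1; python3 - <<'E'
from h import *
im=arm.snapshot("scene"); cv2.imwrite("pics/s2.png",np.clip(cv2.resize(im[60:310,130:480],None,fx=2.2,fy=2.2)*1.5,0,255).astype('uint8'))
E
```

```text
18.4 [495.5  23.1 276.9] F [-1.2  0.1  0.6] w 85.3 q [ 0.75  0.32 -1.26  2.39  1.39  0.57 -0.09] z [ 0.522 -0.051 -0.851]
```

View pics/s2.png

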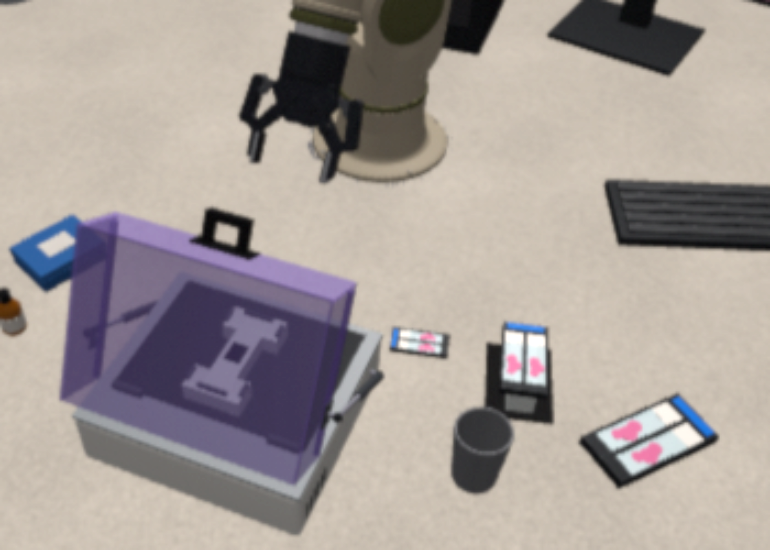

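```bash
python3 - <<'E'
from h import *
im=cv2.imread("pics/scene0.png"); hsv=cv2.cvtColor(im,cv2.COLOR_BGR2HSV); m=cv2.inRange(hsv,(100,110,60),(118,255,255)); m[:,:345]=0;m[:,395:]=0;m[:190]=0;m[240:]=0
ys,xs=np.nonzero(m); print("scene",xs.mean(),ys.mean(),len(xs))
T=arm.camera_info("top");S=arm.camera_info("scene"); W=dict(arm.camera_info("wrist")); W["extrinsics"]=np.load("w1.npy")
obs=[(T,187.0,262.0),(S,xs.mean(),ys.mean()),(W,287.72,136.45)]
def tri(ob):
    A=np.zeros((3,3));b=np.zeros(3)
    for I,u,v in ob:
        o,d=ray(I,u,v); d=d/np.linalg.norm(d); Q=np.eye(3)-np.outer(d,d); A+=Q;b+=Q@o
    return np.linalg.solve(A,b)
print(tri(obs[:2]).round(1),tri(obs[1:]).round(1),tri([obs[0],obs[2]]).round(1),tri(obs).round(1))
for z in (57,63):
    for o in obs: print(z,onz(*o,z).round(1))
E
```

```text
scene 368.17021276595744 208.6595744680851 47
[416.4 339.2  56.1] [415.1 338.6  54.4] [415.4 339.   60.6] [415.7 339.2  55.3]
57 [416.1 340.   57. ]
57 [417.7 338.3  57. ]
57 [414.9 338.9  57. ]
63 [416.1 338.8  63. ]
63 [423.6 338.5  63. ]
63 [414.4 338.7  63. ]
```

```bash
python3 - <<'E'
from h import *
W=dict(arm.camera_info("wrist")); W["extrinsics"]=np.load("w1.npy")
f=lambda a,b:onz(W,235+a/4-.4,110+b/4-.4,57)
a,b=f(107,515),f(316,515); fl,fr=f(111,84),f(313,84); rm=(a+b)/2; fm=(fl+fr)/2; d=rm-fm; L=np.linalg.norm(d); d/=L
print(np.linalg.norm(a-b),L,np.degrees(np.arctan2(d[1],d[0])),"ctr",(rm-60*d).round(1), "front",(rm-120*d).round(1),fm)
S=arm.camera_info("scene"); r=lambda a,b:onz(S,300+a/5-.4,190+b/5-.4,57)
bl,br=r(300,82),r(396,95); q1,q2=r(395,235),r(289,225); print(((bl+br)/2).round(1),((q1+q2)/2).round(1))
E
python3 - <<'E'
import sys; sys.path.insert(0,'.')
from roll import *
from plant import arm
q0=arm.get_obs()["joints"]; z=R.from_rotvec(arm.get_obs()["tcp_rot"]).as_matrix()[:,2]
c=np.array([463,348,51.]); g=c+16*z; print("g",g.round(1))
for w in ([(480,200,300),tuple(c-110*z),tuple(c-60*z),tuple(g)],):
    q=q0
    for P in w: q=goto(q,P,100.6)
E
```

```text
59.108667265807775 117.81624051319108 10.589751474642709 ctr [466.1 348.3  57. ] front [407.1 337.3  57. ] [409.27427702 337.67128454  57.        ]
[411.1 340.   57. ] [521.3 359.4  57. ]
g [471.3 347.2  37.4]
(480, 200, 300) 4 q [ 0.25  0.37 -1.28  2.27  1.21  0.9  -0.03] X [480. 200. 300.] z [ 0.52  -0.053 -0.852]
(np.float64(405.7619377334741), np.float64(353.8425534248809), np.float64(144.75323353063996)) 6 q [-0.41  0.73 -1.08  2.31  1.46  1.19 -0.71] X [406. 354. 145.] z [ 0.52  -0.053 -0.852]
(np.float64(431.7792387637131), np.float64(351.1868473226623), np.float64(102.13812738034908)) 2 q [-0.41  0.82 -1.02  2.31  1.57  1.2  -0.75] X [432. 351. 102.] z [ 0.52  -0.053 -0.852]
(np.float64(471.3255363296765), np.float64(347.15017404729), np.float64(37.363166031906914)) 2 q [-0.38  0.95 -0.94  2.29  1.73  1.21 -0.78] X [471. 347.  37.] z [ 0.52  -0.053 -0.852]
```

```bash
python3 go.py 409 354 150 100.6
```

```text
t 18.45 at [490.   23.2 275.9] q [ 0.75  0.31 -1.27  2.4   1.39  0.57 -0.09] z [ 0.52  -0.053 -0.852] y [ 0.036  0.999 -0.04 ] F [-7.8  1.5 -1.9] w 85.6
units [ 5.52 13.3   1.91] dist mm 363.1 roll -1.83
```

Request:
drive_tool(
  series=[
    {"tx": 0.7, "ty": 1.7, "tz": 0.25, "roll": -0.2, "grip": 0.0},
    {"tx": 1.4, "ty": 3.4, "tz": 0.5, "roll": -0.5, "grip": 0.0},
    {"tx": 2.1, "ty": 5.1, "tz": 0.75, "roll": -0.7, "grip": 0.0},
    {"tx": 2.8, "ty": 6.8, "tz": 1.0, "roll": -0.9, "grip": 0.0},
    {"tx": 3.5, "ty": 8.5, "tz": 1.2, "roll": -1.2, "grip": 0.0},
    {"tx": 4.2, "ty": 10.2, "tz": 1.4, "roll": -1.4, "grip": 0.0},
    {"tx": 4.9, "ty": 11.8, "tz": 1.7, "roll": -1.6, "grip": 0.0},
    {"tx": 5.5, "ty": 13.3, "tz": 1.9, "roll": -1.8, "grip": 0.0},
  ],
)

```text
time_s: 19.25
ee_pos: [416.8, 356.5, 151.3]
tcp_rot: [-0.293, 2.58, -0.154]
force: [1.3, -1.0, -0.6]
gripper_width: 85.6
```

```bash
python3 go.py 442 350.5 92 100.6
```

```text
t 19.25 at [416.8 356.5 151.3] q [-0.37  0.75 -1.12  2.29  1.46  1.22 -0.68] z [ 0.523 -0.051 -0.851] y [-0.177  0.97  -0.167] F [ 1.3 -1.  -0.6] w 85.6
units [ 0.4  -0.01  2.56] dist mm 64.7 roll -0.04
```

Request:
drive_tool(
  series=[
    {"tx": 0.2, "ty": 0.0, "tz": 0.9, "roll": 0.0, "grip": 0.0},
    {"tx": 0.4, "ty": 0.0, "tz": 1.8, "roll": 0.0, "grip": 0.0},
    {"tx": 0.4, "ty": 0.0, "tz": 2.5, "roll": 0.0, "grip": 0.0},
    {"tx": 0.4, "ty": 0.0, "tz": 2.5, "roll": 0.0, "grip": 0.0},
  ],
)

```text
time_s: 19.65
ee_pos: [442.8, 347.4, 92.6]
tcp_rot: [-0.289, 2.582, -0.157]
force: [-0.4, -0.4, 1.0]
gripper_width: 85.5
```

```bash
python3 go.py 474.3 347.2 37.4 100.6;python3 - <<'E'
from h import *
i=arm.camera_info("wrist"); im=arm.snapshot("wrist"); np.save("w4.npy",i["extrinsics"])
cv2.imwrite("pics/w4.png",np.clip(im*1.4,0,255).astype('uint8'))
c=np.array([466,348,57.]); d=np.array([np.cos(.185),np.sin(.185),0]);n=np.array([-d[1],d[0],0])
for a,b in ((60,30),(60,-30),(-60,-30),(-60,30)): print(np.round(proj(i,c+a*d+b*n),1))
E
```

```text
t 19.65 at [442.8 347.4  92.6] q [-0.37  0.86 -1.05  2.31  1.6   1.23 -0.75] z [ 0.521 -0.055 -0.852] y [-0.173  0.97  -0.168] F [-0.4 -0.4  1. ] w 85.5
units [0.04 0.15 2.54] dist mm 63.6 roll -0.07
[323.  294.1]
[250.3 282.9]
[230.3 172.7]
[344.8 185.3]
```

View pics/w4.png

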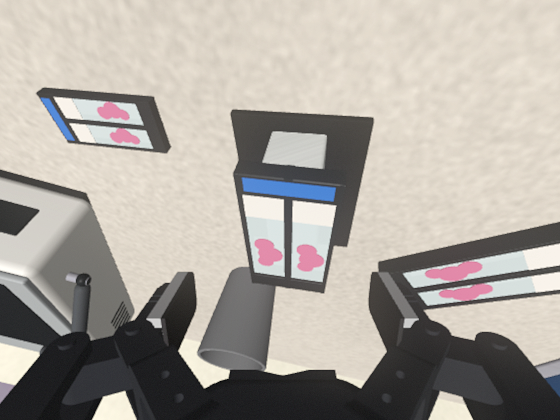

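Request:
drive_tool(
  series=[
    {"tx": 0.0, "ty": 0.1, "tz": 0.9, "roll": 0.0, "grip": 0.0},
    {"tx": 0.0, "ty": 0.15, "tz": 1.8, "roll": -0.05, "grip": 0.0},
    {"tx": 0.05, "ty": 0.15, "tz": 2.5, "roll": -0.05, "grip": 0.0},
    {"tx": 0.05, "ty": 0.15, "tz": 2.5, "roll": -0.05, "grip": 0.0},
  ],
)

```text
time_s: 20.1
ee_pos: [474.2, 347.7, 39.6]
tcp_rot: [-0.295, 2.58, -0.159]
force: [-0.1, -0.9, -0.2]
gripper_width: 85.1
```

Request:
drive_tool(
  series=[
    {"tx": 0.0, "ty": 0.0, "tz": 0.0, "roll": 0.0, "grip": 0.45},
    {"tx": 0.0, "ty": 0.0, "tz": 0.0, "roll": 0.0, "grip": 0.45},
    {"tx": 0.0, "ty": 0.0, "tz": 0.0, "roll": 0.0, "grip": 0.45},
    {"tx": 0.0, "ty": 0.0, "tz": 0.0, "roll": 0.0, "grip": 0.45},
  ],
  grip_force=40,
)

```text
time_s: 20.5
ee_pos: [473.5, 349.1, 42.0]
tcp_rot: [-0.298, 2.577, -0.155]
force: [-4.1, -0.3, 6.3]
gripper_width: 59.0
```

```bash
python3 go.py 474.3 347.2 49 100.6;python3 - <<'E'
from h import *
im=arm.snapshot("wrist"); 
cv2.imwrite("pics/w5.png",np.clip(im*1.4,0,255).astype('uint8'))
E
```

```text
t 20.5 at [473.5 349.1  42. ] q [-0.36  0.96 -0.98  2.28  1.73  1.24 -0.77] z [ 0.525 -0.051 -0.85 ] y [-0.18   0.969 -0.169] F [-4.1 -0.3  6.3] w 59.0
units [-0.15 -0.13 -0.22] dist mm 7.3 roll -0.01
```

View pics/w5.png

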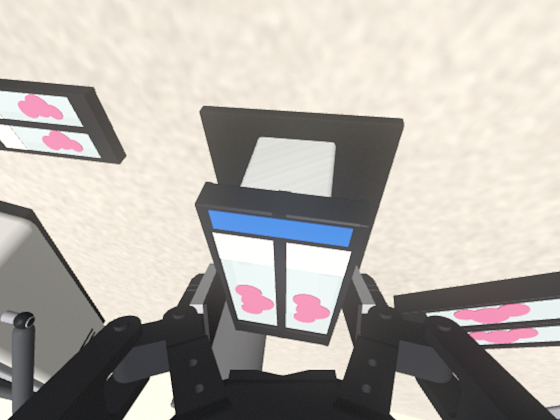

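```bash
python3 - <<'E'
from h import *
from ik import Rm
o=arm.get_obs(); M=R.from_rotvec(o["tcp_rot"]).as_matrix(); y=M[:,1]; d=np.array([np.cos(.185),np.sin(.185),0]); x=d-(d@y)*y; x/=np.linalg.norm(x); z=np.cross(x,y)
print("now tilt",z.round(3),np.arccos(z[2]))
for yaw in (87.8,86,84):
    G=Rm(M[:,2],np.radians(yaw)); C=G@M.T@np.c_[x,y,z]; a=M.T@G[:,1]
    print(yaw,"roll",np.degrees(np.arctan2(-a[0],a[1]))/8,"x",C[:,0].round(3),"z",C[:,2].round(3),"yaw",np.degrees(np.arctan2(C[1,0],C[0,0])))
E
```

```text
now tilt [-0.031  0.166  0.986] 0.17017218796114547
87.8 roll 1.850754367747017 x [ 0.999 -0.038  0.023] z [-0.022  0.037  0.999] yaw -2.151878974917609
86 roll 2.1153384363708225 x [ 0.997 -0.069  0.024] z [-0.023  0.018  1.   ] yaw -3.9769679146379606
84 roll 2.409513951416894 x [ 0.994 -0.105  0.024] z [-0.025 -0.002  1.   ] yaw -6.006870436785758
```

Request:
drive_tool(
  series=[
    {"tx": -0.25, "ty": -0.1, "tz": -0.4, "roll": 0.0, "grip": 0.45},
    {"tx": -0.5, "ty": -0.2, "tz": -0.85, "roll": 0.0, "grip": 0.45},
    {"tx": -1.0, "ty": -0.35, "tz": -1.7, "roll": 0.2, "grip": 0.45},
    {"tx": -1.5, "ty": -0.5, "tz": -2.55, "roll": 0.5, "grip": 0.45},
    {"tx": -2.0, "ty": -0.7, "tz": -3.4, "roll": 0.9, "grip": 0.45},
    {"tx": -2.5, "ty": -0.85, "tz": -4.25, "roll": 1.3, "grip": 0.45},
    {"tx": -2.5, "ty": -0.85, "tz": -4.25, "roll": 1.6, "grip": 0.45},
    {"tx": -2.5, "ty": -0.85, "tz": -4.25, "roll": 1.85, "grip": 0.45},
  ],
)

```text
time_s: 21.35
ee_pos: [474.4, 348.8, 167.9]
tcp_rot: [0.041, 2.586, -0.06]
force: [0.0, -0.0, -3.3]
gripper_width: 59.0
```

```bash
python3 go.py 540 22 270 87.8;python3 - <<'E'
from h import *
i=arm.camera_info("wrist"); im=arm.snapshot("wrist"); np.save("w6.npy",i["extrinsics"]); cv2.imwrite("w6raw.png",im)
cv2.imwrite("pics/w6.png",np.clip(im*1.4,0,255).astype('uint8'))
im=arm.snapshot("scene"); cv2.imwrite("s6raw.png",im); cv2.imwrite("pics/s6.png",np.clip(cv2.resize(im[60:310,130:480],None,fx=2.2,fy=2.2)*1.5,0,255).astype('uint8'))
E
python3 - <<'E'
import sys; sys.path.insert(0,'.')
from roll import *
from plant import arm
q=arm.get_obs()["joints"]
for P in [(480,200,270),(540,22,270),(600,20,190),(657,16,160),(657,16,117)]: q=goto(q,P,87.8)
E
```

```text
t 21.35 at [474.4 348.8 167.9] q [-0.27  0.73 -1.1   2.22  1.47  1.17 -0.78] z [ 0.526 -0.051 -0.849] y [ 0.041  0.999 -0.035] F [ 0.  -0.  -3.3] w 59.0
units [ -4.6  -13.09  -1.42] dist mm 348.6 roll -0.02
(480, 200, 270) 5 q [ 0.2   0.44 -1.27  2.31  1.32  0.94 -0.42] X [480. 200. 270.] z [ 0.525 -0.052 -0.85 ]
(540, 22, 270) 5 q [ 0.71  0.42 -1.26  2.32  1.43  0.67 -0.07] X [540.  22. 270.] z [ 0.525 -0.052 -0.85 ]
(600, 20, 190) 3 q [ 0.56  0.64 -1.13  2.3   1.7   0.79 -0.26] X [600.  20. 190.] z [ 0.525 -0.052 -0.85 ]
(657, 16, 160) 2 q [ 0.52  0.74 -1.07  2.2   1.75  0.81 -0.22] X [657.  16. 160.] z [ 0.525 -0.052 -0.85 ]
(657, 16, 117) 1 q [ 0.5   0.82 -1.04  2.23  1.87  0.86 -0.32] X [657.  16. 117.] z [ 0.525 -0.052 -0.85 ]
```

View pics/w6.png

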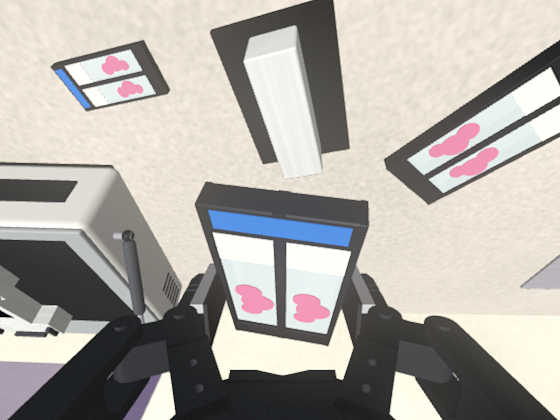

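View pics/s6.png

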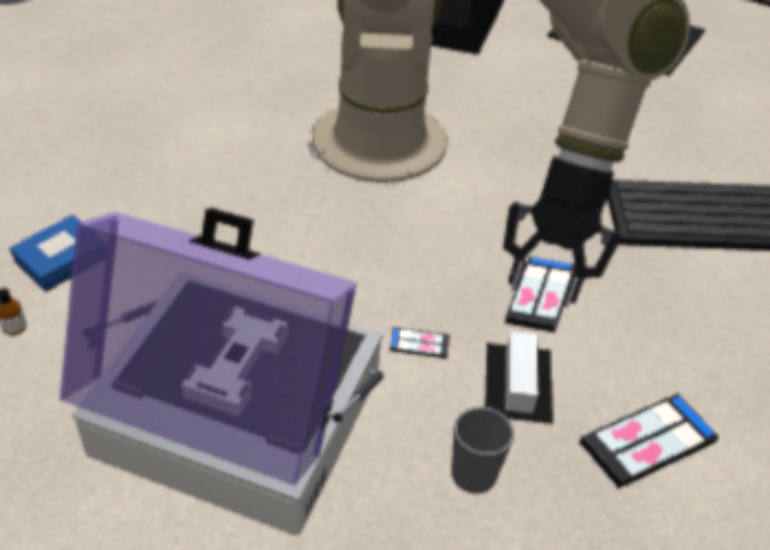

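```bash
python3 - <<'E'
from h import *
im=cv2.imread("w6raw.png")
c=cv2.resize(im[175:350,190:380],None,fx=4.2,fy=3.4,interpolation=cv2.INTER_CUBIC); cv2.imwrite("pics/c6.png",np.clip(c*2.2,0,255).astype('uint8'))
E
```

```text
(no output)
```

View pics/c6.png

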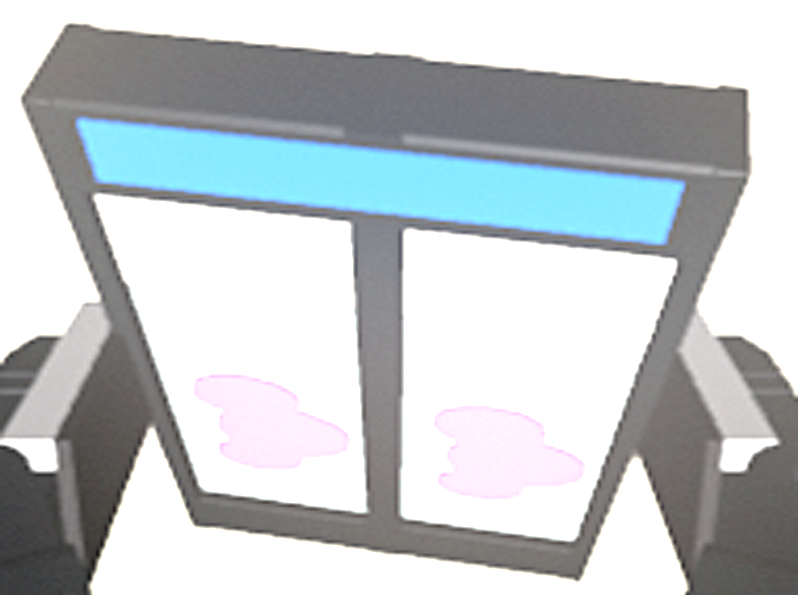

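```bash
cat > pnp.py <<'E'
from h import *
def pnp(I,E,pts):
    K=np.array([[I["fx"],0,I["cx"]],[0,I["fy"],I["cy"]],[0,0,1]]); ob=np.array([p[0] for p in pts],float); px=np.array([p[1] for p in pts],float)
    ok,rv,tv=cv2.solvePnP(ob,px,K,None,flags=cv2.SOLVEPNP_SQPNP); ok,rv,tv=cv2.solvePnP(ob,px,K,None,rv,tv,True,flags=cv2.SOLVEPNP_ITERATIVE)
    pr=cv2.projectPoints(ob,rv,tv,K,None)[0][:,0]; F=np.diag([1,-1,-1.])
    return E[:3,3]+E[:3,:3]@F@tv[:,0], E[:3,:3]@F@cv2.Rodrigues(rv)[0], np.abs(pr-px).max()
E
python3 - <<'E'
from pnp import *
I=arm.camera_info("wrist"); E=np.load("w6.npy"); f=lambda x,y:(190+x/4.2-.4,175+y/3.4-.4)
pts=[((-60,-30,12),f(25,98)),((-60,30,12),f(747,175)),((60,30,12),f(580,577)),((60,-30,12),f(195,522)),((-60,-30,0),f(68,25)),((-60,30,0),f(746,92))]
X,Rc,e=pnp(I,E,pts); print(X.round(1),Rc.round(3),"err",e)
print("yaw",np.degrees(np.arctan2(Rc[1,0],Rc[0,0])),"tilt",np.arccos(Rc[2,2]))
o=arm.get_obs(); M=R.from_rotvec(o["tcp_rot"]).as_matrix()
np.savez("grip.npz",t=M.T@(X-np.array([474.4,348.8,167.9])),R=M.T@Rc); print("in tool",(M.T@(X-o["ee_pos"])).round(1), o["ee_pos"])
E
```

```text
[469.8 349.7 168.5] [[ 0.999  0.034 -0.027]
 [-0.037  0.99  -0.136]
 [ 0.022  0.137  0.99 ]] err 0.9560973521342078
yaw -2.1413265574440254 tilt 0.13898221751297957
in tool [ 3.   0.9 -3.7] [474.24031461 348.53321161 166.95209911]
```

```bash
python3 go.py 470.6 347.1 47.5 87.8
```

```text
t 21.45 at [474.2 348.5 167. ] q [-0.27  0.73 -1.1   2.22  1.47  1.17 -0.77] z [ 0.525 -0.052 -0.85 ] y [ 0.04   0.999 -0.036] F [ 0.9  0.9 -0.8] w 58.8
units [2.64 0.11 3.99] dist mm 119.5 roll -0.01
```

Request:
drive_tool(
  series=[
    {"tx": 0.5, "ty": 0.0, "tz": 0.8, "roll": 0.0, "grip": 0.45},
    {"tx": 1.1, "ty": 0.05, "tz": 1.7, "roll": 0.0, "grip": 0.45},
    {"tx": 1.7, "ty": 0.1, "tz": 2.6, "roll": 0.0, "grip": 0.45},
    {"tx": 2.2, "ty": 0.1, "tz": 3.3, "roll": 0.0, "grip": 0.45},
    {"tx": 2.45, "ty": 0.1, "tz": 3.7, "roll": 0.0, "grip": 0.45},
    {"tx": 2.6, "ty": 0.1, "tz": 3.95, "roll": 0.0, "grip": 0.45},
    {"tx": 2.6, "ty": 0.1, "tz": 3.95, "roll": 0.0, "grip": 0.45},
  ],
)

```text
time_s: 22.15
ee_pos: [470.7, 346.8, 46.9]
tcp_rot: [0.037, 2.589, -0.063]
force: [0.2, -0.6, -1.1]
gripper_width: 58.9
```

```bash
python3 go.py 470.6 347.1 47.5 87.8
```

```text
t 22.15 at [470.7 346.8  46.9] q [-0.36  0.95 -0.99  2.29  1.71  1.24 -1.02] z [ 0.523 -0.053 -0.851] y [ 0.039  0.999 -0.038] F [ 0.2 -0.6 -1.1] w 58.9
units [-0.01  0.01 -0.02] dist mm 0.7 roll -0.01
```

Request:
drive_tool(
  series=[
    {"tx": 0.04, "ty": 0.0, "tz": 0.07, "roll": 0.0, "grip": 0.45},
    {"tx": 0.04, "ty": 0.0, "tz": 0.07, "roll": 0.0, "grip": 0.45},
  ],
)

```text
time_s: 22.35
ee_pos: [471.1, 347.0, 46.0]
tcp_rot: [0.038, 2.588, -0.062]
force: [-0.9, 0.1, 0.4]
gripper_width: 58.8
```

Within a few mm of the block. I'll open just enough to release, let it settle, and then re-centre the fingers a little deeper before gripping again.

Request:
drive_tool(
  series=[
    {"tx": 0.0, "ty": 0.0, "tz": 0.0, "roll": 0.0, "grip": 0.2},
    {"tx": 0.0, "ty": 0.0, "tz": 0.0, "roll": 0.0, "grip": 0.1},
    {"tx": 0.0, "ty": 0.0, "tz": 0.0, "roll": 0.0, "grip": 0.1},
    {"tx": 0.0, "ty": 0.0, "tz": 0.0, "roll": 0.0, "grip": 0.1},
  ],
)

```text
time_s: 22.75
ee_pos: [471.0, 346.7, 45.3]
tcp_rot: [0.038, 2.588, -0.063]
force: [0.2, 0.4, 0.4]
gripper_width: 77.2
```

```bash
python3 go.py 471 347 41 87.8;python3 - <<'E'
from h import *
i=arm.camera_info("wrist"); im=arm.snapshot("wrist"); np.save("w7.npy",i["extrinsics"]); cv2.imwrite("w7raw.png",im)
c=cv2.resize(im[175:350,190:380],None,fx=4.2,fy=3.4,interpolation=cv2.INTER_CUBIC); cv2.imwrite("pics/c7.png",np.clip(c*2.2,0,255).astype('uint8'))
E
```

```text
t 22.75 at [471.  346.7  45.3] q [-0.36  0.95 -0.99  2.29  1.72  1.24 -1.03] z [ 0.524 -0.053 -0.85 ] y [ 0.04   0.999 -0.037] F [0.2 0.4 0.4] w 77.2
units [0.09 0.02 0.14] dist mm 4.3 roll -0.01
```

View pics/c7.png

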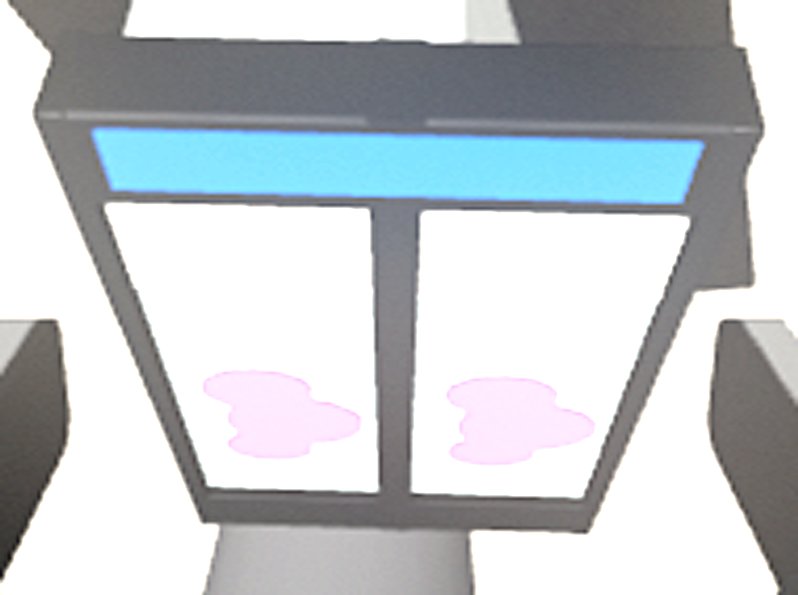

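```bash
python3 - <<'E'
from pnp import *
I=arm.camera_info("wrist"); E=np.load("w7.npy"); f=lambda x,y:(190+x/4.2-.4,175+y/3.4-.4)
pts=[((-60,-30,12),f(37,115)),((-60,30,12),f(762,130)),((60,30,12),f(588,532)),((60,-30,12),f(203,521)),((-60,-30,0),f(50,48)),((-60,30,0),f(742,48))]
X,Rc,e=pnp(I,E,pts); print(X.round(1),"err",e)
print("yaw",np.degrees(np.arctan2(Rc[1,0],Rc[0,0])),"z",Rc[:,2].round(3))
for P in (pts[2],pts[3],pts[0],pts[1]): print(onz(dict(I,extrinsics=E),*P[1],57).round(1))
E
```

```text
[465.9 347.5  43. ] err 2.7234364148679617
yaw -2.126423208710587 z [0.005 0.015 1.   ]
[519.6 374.5  57. ]
[518. 317.  57.]
[402.1 321.4  57. ]
[404.1 379.1  57. ]
```

Request:
drive_tool(
  series=[
    {"tx": 0.1, "ty": 0.02, "tz": 0.2, "roll": 0.0, "grip": 0.1},
    {"tx": 0.1, "ty": 0.02, "tz": 0.2, "roll": 0.0, "grip": 0.1},
    {"tx": 0.1, "ty": 0.02, "tz": 0.2, "roll": 0.0, "grip": 0.45},
    {"tx": 0.1, "ty": 0.02, "tz": 0.2, "roll": 0.0, "grip": 0.45},
    {"tx": 0.1, "ty": 0.02, "tz": 0.2, "roll": 0.0, "grip": 0.45},
    {"tx": 0.1, "ty": 0.02, "tz": 0.2, "roll": 0.0, "grip": 0.45},
  ],
  grip_force=40,
)

```text
time_s: 23.4
ee_pos: [471.2, 346.9, 39.5]
tcp_rot: [0.037, 2.589, -0.063]
force: [-0.5, -0.3, 0.5]
gripper_width: 59.1
```

```bash
python3 go.py 471.5 347 140 87.8
```

```text
t 23.4 at [471.2 346.9  39.5] q [-0.37  0.96 -0.98  2.29  1.73  1.24 -1.04] z [ 0.523 -0.052 -0.851] y [ 0.039  0.999 -0.037] F [-0.5 -0.3  0.5] w 59.1
units [-2.12 -0.15 -3.41] dist mm 100.5 roll -0.01
```

Request:
drive_tool(
  series=[
    {"tx": -0.25, "ty": 0.0, "tz": -0.4, "roll": 0.0, "grip": 0.45},
    {"tx": -0.6, "ty": 0.0, "tz": -1.0, "roll": 0.0, "grip": 0.45},
    {"tx": -1.3, "ty": -0.1, "tz": -2.1, "roll": 0.0, "grip": 0.45},
    {"tx": -2.2, "ty": -0.6, "tz": -3.6, "roll": 0.0, "grip": 0.45},
    {"tx": -2.8, "ty": -1.7, "tz": -4.4, "roll": 0.0, "grip": 0.45},
    {"tx": -3.2, "ty": -3.4, "tz": -4.6, "roll": 0.0, "grip": 0.45},
    {"tx": -3.6, "ty": -5.2, "tz": -4.6, "roll": 0.0, "grip": 0.45},
    {"tx": -4.0, "ty": -7.0, "tz": -4.6, "roll": 0.0, "grip": 0.45},
  ],
)

```text
time_s: 24.2
ee_pos: [489.1, 175.6, 197.5]
tcp_rot: [0.036, 2.587, -0.063]
force: [1.8, 0.4, -1.4]
gripper_width: 59.0
```

```bash
python3 go.py 560 21 215 87.8;python3 - <<'E'
from h import *
i=arm.camera_info("wrist"); im=arm.snapshot("wrist"); np.save("w8.npy",i["extrinsics"]); cv2.imwrite("w8raw.png",im)
c=cv2.resize(im[175:350,190:380],None,fx=4.2,fy=3.4,interpolation=cv2.INTER_CUBIC); cv2.imwrite("pics/c8.png",np.clip(c*2.2,0,255).astype('uint8'))
E
python3 go.py 560 21 215 87.8
```

```text
t 24.2 at [489.1 175.6 197.5] q [ 0.12  0.57 -1.15  2.41  1.56  0.96 -0.65] z [ 0.525 -0.052 -0.85 ] y [ 0.039  0.999 -0.038] F [ 1.8  0.4 -1.4] w 59.0
units [-2.86 -6.09  1.22] dist mm 170.9 roll -0.0
t 24.25 at [489.7 164.8 196.9] q [ 0.13  0.56 -1.15  2.42  1.56  0.96 -0.65] z [ 0.524 -0.065 -0.849] y [ 0.049  0.998 -0.046] F [-0.  -9.6 -2.8] w 58.9
units [-2.87 -5.64  1.23] dist mm 161.1 roll -0.09
```

View pics/c8.png

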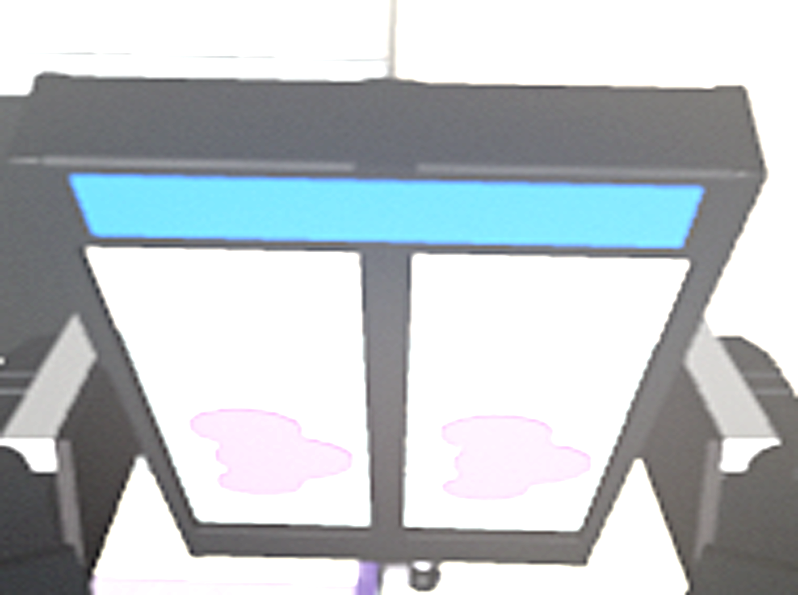

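```bash
python3 - <<'E'
from pnp import *
I=arm.camera_info("wrist"); E=np.load("w8.npy"); f=lambda x,y:(190+x/4.2-.4,175+y/3.4-.4)
pts=[((-60,-30,12),f(10,160)),((-60,30,12),f(765,175)),((60,30,12),f(585,562)),((60,-30,12),f(192,553)),((-60,-30,0),f(38,78)),((-60,30,0),f(745,90))]
X,Rc,e=pnp(I,E,pts); print(X.round(1),"err",e,"off",(X-np.array([489.1,175.6,197.5])).round(1))
print("yaw",np.degrees(np.arctan2(Rc[1,0],Rc[0,0])),"z",Rc[:,2].round(3))
E
```

```text
[484.  175.7 200.8] err 1.1301936932427168 off [-5.1  0.1  3.3]
yaw -2.226335952192007 z [0.003 0.009 1.   ]
```

Request:
drive_tool(
  series=[
    {"tx": -0.7, "ty": -1.4, "tz": 0.3, "roll": 0.0, "grip": 0.45},
    {"tx": -1.4, "ty": -2.8, "tz": 0.6, "roll": 0.0, "grip": 0.45},
    {"tx": -2.1, "ty": -4.2, "tz": 0.9, "roll": 0.0, "grip": 0.45},
    {"tx": -2.9, "ty": -5.7, "tz": 1.2, "roll": 0.0, "grip": 0.45},
    {"tx": -2.9, "ty": -5.7, "tz": 1.2, "roll": 0.0, "grip": 0.45},
  ],
)

```text
time_s: 24.75
ee_pos: [562.7, 25.1, 214.8]
tcp_rot: [0.05, 2.587, -0.071]
force: [-1.6, 0.3, -1.6]
gripper_width: 58.8
```

```bash
python3 go.py 630 18 160 87.8; python3 - <<'E'
from h import *
im=arm.snapshot("scene"); cv2.imwrite("pics/s9.png",np.clip(cv2.resize(im[60:310,130:480],None,fx=2.2,fy=2.2)*1.5,0,255).astype('uint8'))
E
```

```text
t 24.75 at [562.7  25.1 214.8] q [ 0.54  0.52 -1.1   2.35  1.65  0.71 -0.3 ] z [ 0.524 -0.061 -0.85 ] y [ 0.05   0.998 -0.041] F [-1.6  0.3 -1.6] w 58.8
units [-1.14 -0.06  3.29] dist mm 87.1 roll -0.1
```

View pics/s9.png

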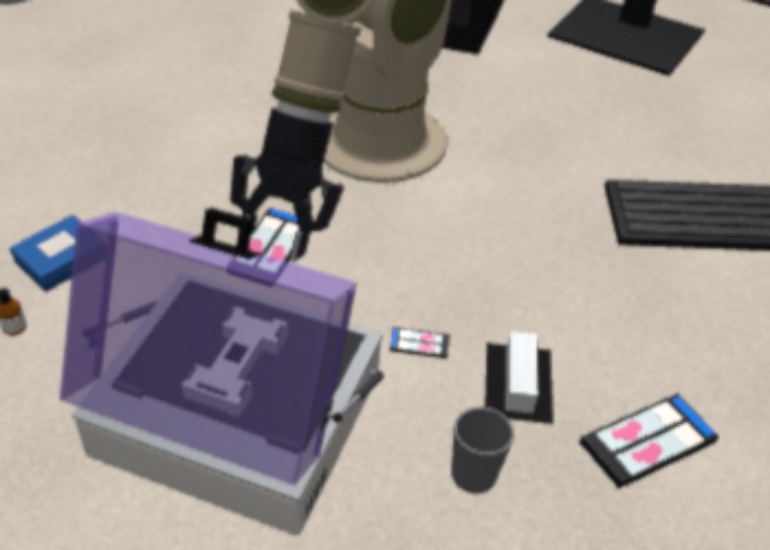

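Request:
drive_tool(
  series=[
    {"tx": -0.4, "ty": 0.0, "tz": 1.1, "roll": 0.0, "grip": 0.45},
    {"tx": -0.75, "ty": 0.0, "tz": 2.2, "roll": -0.05, "grip": 0.45},
    {"tx": -1.15, "ty": -0.05, "tz": 3.3, "roll": -0.1, "grip": 0.45},
    {"tx": -1.15, "ty": -0.05, "tz": 3.3, "roll": -0.1, "grip": 0.45},
    {"tx": -1.15, "ty": -0.05, "tz": 3.3, "roll": -0.1, "grip": 0.45},
  ],
)

```text
time_s: 25.3
ee_pos: [628.0, 27.7, 158.9]
tcp_rot: [0.018, 2.59, -0.066]
force: [-1.2, 0.5, -1.6]
gripper_width: 59.3
```

```bash
python3 go.py 657.6 16.4 134 87.8; python3 - <<'E'
from h import *
im=arm.snapshot("wrist"); cv2.imwrite("pics/w9.png",np.clip(im*1.6,0,255).astype('uint8'))
E
```

```text
t 25.3 at [628.   27.7 158.9] q [ 0.47  0.69 -1.03  2.26  1.78  0.78 -0.3 ] z [ 0.523 -0.051 -0.851] y [ 0.026  0.999 -0.044] F [-1.2  0.5 -1.6] w 59.3
units [-0.49 -0.38  1.49] dist mm 40.2 roll 0.1
```

View pics/w9.png

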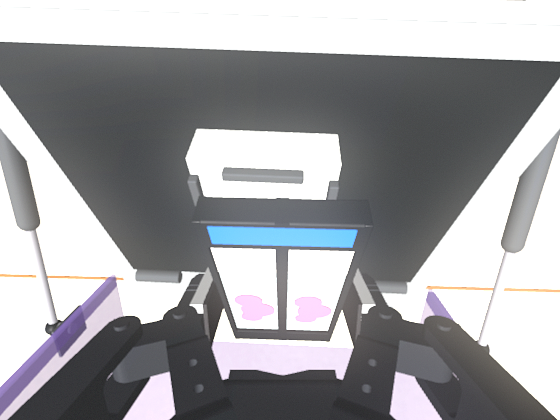

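Request:
drive_tool(
  series=[
    {"tx": -0.2, "ty": -0.2, "tz": 0.6, "roll": 0.05, "grip": 0.45},
    {"tx": -0.4, "ty": -0.4, "tz": 1.2, "roll": 0.1, "grip": 0.45},
    {"tx": -0.5, "ty": -0.45, "tz": 1.5, "roll": 0.1, "grip": 0.45},
    {"tx": -0.5, "ty": -0.45, "tz": 1.5, "roll": 0.1, "grip": 0.45},
    {"tx": -0.5, "ty": -0.45, "tz": 1.5, "roll": 0.1, "grip": 0.45},
  ],
)

```text
time_s: 25.85
ee_pos: [658.5, 12.8, 134.0]
tcp_rot: [0.038, 2.589, -0.062]
force: [0.3, 0.2, -1.7]
gripper_width: 59.2
```

```bash
python3 go.py 657.6 16.4 128 87.8; python3 - <<'E'
from h import *
i=arm.camera_info("wrist"); im=arm.snapshot("wrist"); np.save("w10.npy",i["extrinsics"]); cv2.imwrite("w10raw.png",im)
c=cv2.resize(im[110:350,180:385],None,fx=3.8,fy=2.5,interpolation=cv2.INTER_CUBIC); cv2.imwrite("pics/c10.png",np.clip(c*2.0,0,255).astype('uint8'))
# predicted nest features: carrier's place corners at seat height
n=np.array([651.6,17,125]); d=np.array([np.cos(-.038),np.sin(-.038),0]); s=np.array([-d[1],d[0],0])
for a,b,z in ((-60,0,125),(-72,38,125),(-72,-38,125),(-60,30,125),(-60,-30,125)): 
    u,v=proj(i,n+a*d+b*s+np.array([0,0,z-125])); print(a,b,z,"crop",round((u-180+.4)*3.8),round((v-110+.4)*2.5))
E
```

```text
t 25.85 at [658.5  12.8 134. ] q [ 0.48  0.76 -0.99  2.22  1.83  0.78 -0.3 ] z [ 0.523 -0.052 -0.851] y [ 0.04   0.999 -0.037] F [ 0.3  0.2 -1.7] w 59.2
units [0.16 0.15 0.18] dist mm 7.0 roll -0.01
-60 0 125 crop 433 153
-72 38 125 crop 854 94
-72 -38 125 crop 28 83
-60 30 125 crop 736 157
-60 -30 125 crop 135 148
```

View pics/c10.png

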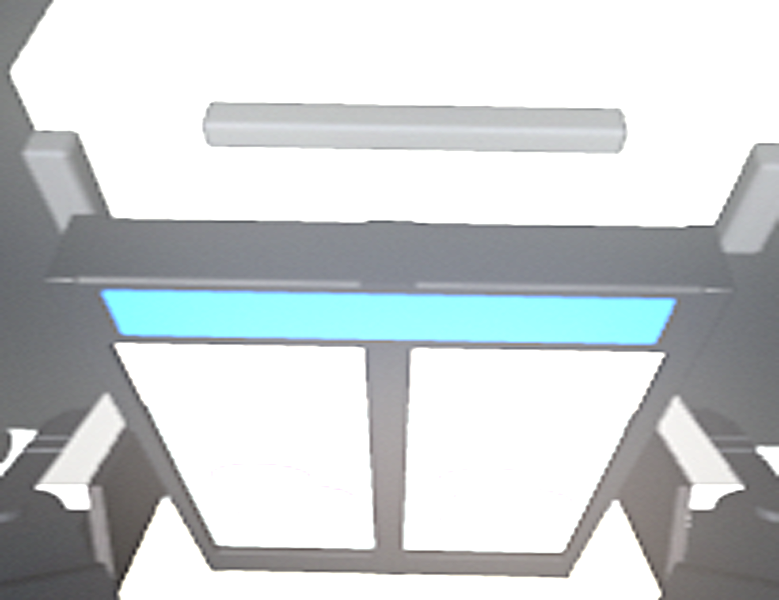

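```bash
python3 - <<'E'
from h import *
I=dict(arm.camera_info("wrist")); I["extrinsics"]=np.load("w10.npy"); f=lambda x,y:(180+x/3.8-.4,110+y/2.5-.4)
o=arm.get_obs()["ee_pos"]; print(o)
for n,p,z in [("bar rear-top L",(206,145),131),("bar rear-top R",(625,152),131),("bar front bot L",(208,103),125),("bar fb R",(625,110),125),("stopL inner",(112,218),125),("stopR inner",(720,225),125),("car FbL",(73,215),134+5.4),("car FbR",(725,228),139.4),("car FtL",(48,280),151.4),("car FtR",(733,292),151.4),("car RtL",(215,570),151.4),("RtR",(568,575),151.4)]:
    print(n,onz(I,*f(*p),z).round(1))
n=np.array([651.6,17,125]); d=np.array([np.cos(-.038),np.sin(-.038),0]); print("pred front -63",n-63*d, "front -60",n-60*d)
E
```

```text
[658.37558187  13.00017606 134.25268024]
bar rear-top L [584.6  -1.7 131. ]
bar rear-top R [586.2  37.1 131. ]
bar front bot L [582.   -1.9 125. ]
bar fb R [583.6  37.3 125. ]
stopL inner [606.3 -16.7 125. ]
stopR inner [607.9  50.4 125. ]
car FbL [590.1 -13.9 139.4]
car FbR [592.8  46.1 139.4]
car FtL [589.7 -13.3 151.4]
car FtR [591.7  44.8 151.4]
car RtL [706.3 -17.4 151.4]
RtR [705.4  39.9 151.4]
pred front -63 [588.64548053  19.39342389 125.        ] front -60 [591.64331479  19.27945132 125.        ]
```

```bash
python3 go.py 655.9 15.2 127 87.8
```

```text
t 25.9 at [658.4  13.  134.3] q [ 0.48  0.76 -0.99  2.22  1.83  0.78 -0.3 ] z [ 0.523 -0.052 -0.851] y [ 0.039  0.999 -0.037] F [-0.6 -0.3 -1.7] w 58.9
units [0.24 0.09 0.19] dist mm 8.0 roll -0.01
```

Request:
drive_tool(
  series=[
    {"tx": 0.12, "ty": 0.05, "tz": 0.1, "roll": 0.0, "grip": 0.45},
    {"tx": 0.24, "ty": 0.09, "tz": 0.19, "roll": 0.0, "grip": 0.45},
    {"tx": 0.24, "ty": 0.09, "tz": 0.19, "roll": 0.0, "grip": 0.45},
  ],
)

```text
time_s: 26.2
ee_pos: [655.6, 15.1, 126.5]
tcp_rot: [0.037, 2.589, -0.063]
force: [0.4, -0.2, -1.5]
gripper_width: 59.2
```

```bash
python3 go.py 655.9 15.2 122 87.8; python3 - <<'E'
from h import *
i=arm.camera_info("wrist"); im=arm.snapshot("wrist"); np.save("w11.npy",i["extrinsics"]); cv2.imwrite("w11raw.png",im)
c=cv2.resize(im[110:350,180:385],None,fx=3.8,fy=2.5,interpolation=cv2.INTER_CUBIC); cv2.imwrite("pics/c11.png",np.clip(c*2.0,0,255).astype('uint8'))
im=arm.snapshot("scene"); cv2.imwrite("pics/s11.png",np.clip(cv2.resize(im[130:300,150:350],None,fx=3.9,fy=3.5,interpolation=cv2.INTER_CUBIC)*1.7,0,255).astype('uint8'))
E
```

```text
t 26.2 at [655.6  15.1 126.5] q [ 0.47  0.77 -0.99  2.23  1.86  0.8  -0.32] z [ 0.523 -0.052 -0.851] y [ 0.039  0.999 -0.037] F [ 0.4 -0.2 -1.5] w 59.2
units [0.08 0.01 0.16] dist mm 4.5 roll -0.0
```

View pics/c11.png

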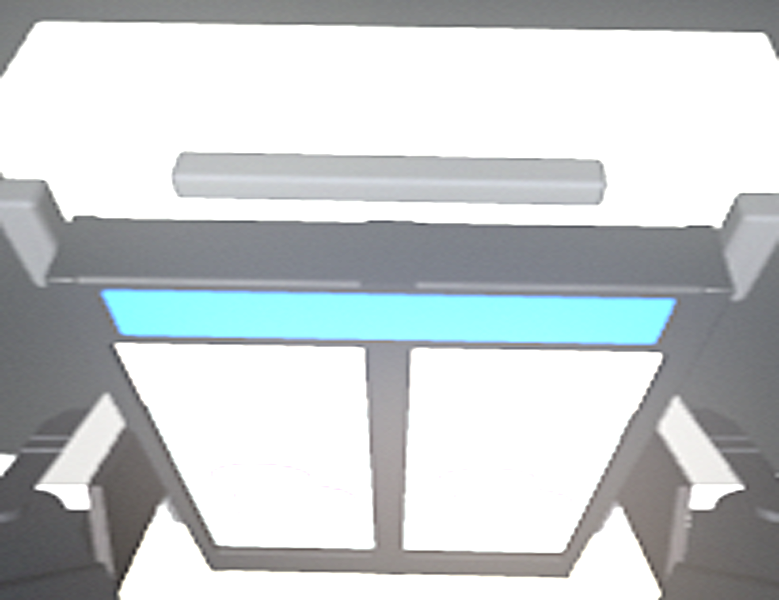

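View pics/s11.png

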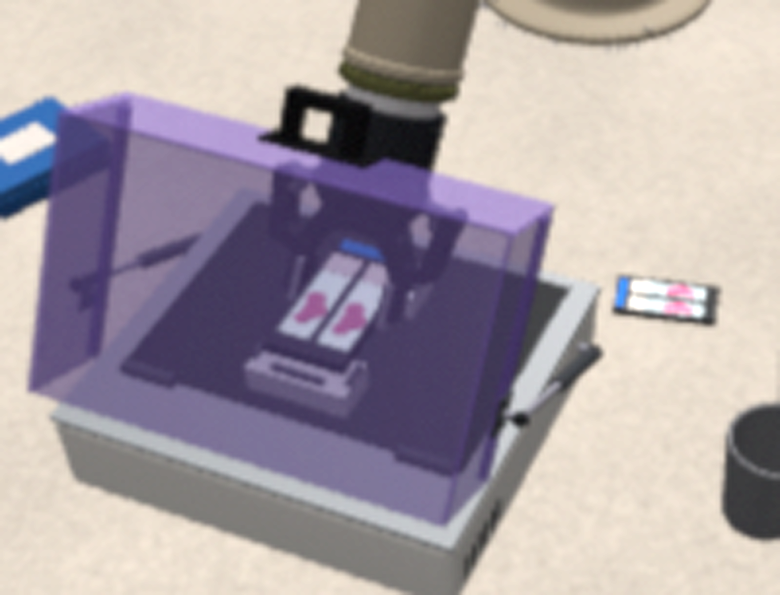

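Request:
drive_tool(
  series=[
    {"tx": 0.06, "ty": -0.03, "tz": 0.08, "roll": 0.0, "grip": 0.45},
    {"tx": 0.12, "ty": -0.03, "tz": 0.15, "roll": 0.0, "grip": 0.45},
    {"tx": 0.12, "ty": -0.03, "tz": 0.15, "roll": 0.0, "grip": 0.45},
  ],
)

```text
time_s: 26.6
ee_pos: [655.4, 13.8, 121.9]
tcp_rot: [0.038, 2.589, -0.063]
force: [-0.5, 0.1, -1.8]
gripper_width: 58.6
```

```bash
python3 go.py 655.3 14.3 119.5 87.8; python3 - <<'E'
from h import *
i=arm.camera_info("wrist"); im=arm.snapshot("wrist"); np.save("w12.npy",i["extrinsics"]); cv2.imwrite("w12raw.png",im)
c=cv2.resize(im[110:350,180:385],None,fx=3.8,fy=2.5,interpolation=cv2.INTER_CUBIC); cv2.imwrite("pics/c12.png",np.clip(c*1.3,0,255).astype('uint8'))
E
```

```text
t 26.6 at [655.4  13.8 121.9] q [ 0.47  0.78 -0.99  2.23  1.87  0.8  -0.33] z [ 0.523 -0.053 -0.851] y [ 0.04   0.999 -0.037] F [-0.5  0.1 -1.8] w 58.6
units [0.05 0.03 0.08] dist mm 2.4 roll -0.01
```

View pics/c12.png

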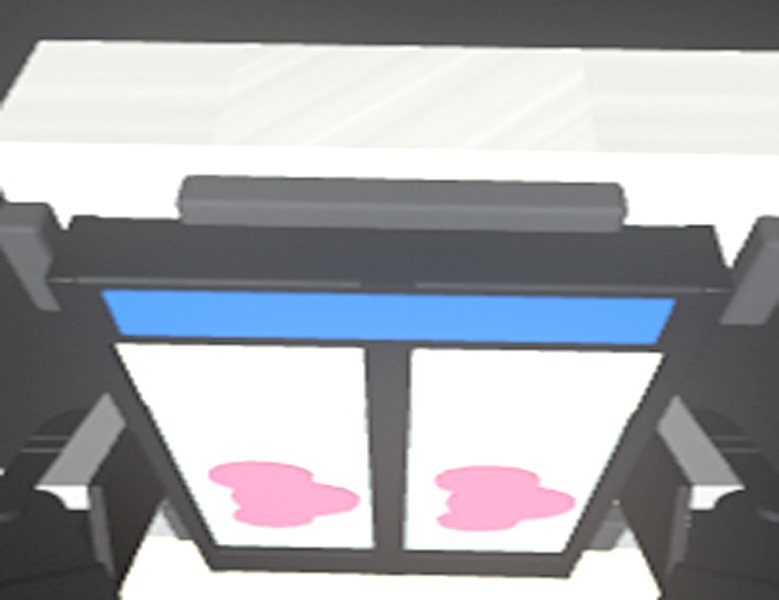

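Request:
drive_tool(
  series=[
    {"tx": 0.02, "ty": 0.0, "tz": 0.04, "roll": 0.0, "grip": 0.45},
    {"tx": 0.04, "ty": 0.0, "tz": 0.08, "roll": 0.0, "grip": 0.45},
    {"tx": 0.04, "ty": 0.0, "tz": 0.08, "roll": 0.0, "grip": 0.45},
  ],
)

```text
time_s: 26.95
ee_pos: [655.7, 13.8, 119.9]
tcp_rot: [0.038, 2.589, -0.063]
force: [-0.1, -0.0, -2.0]
gripper_width: 59.2
```

Request:
drive_tool(
  series=[
    {"tx": 0.02, "ty": 0.0, "tz": 0.03, "roll": 0.0, "grip": 0.45},
    {"tx": 0.02, "ty": 0.0, "tz": 0.03, "roll": 0.0, "grip": 0.45},
  ],
)

```text
time_s: 27.15
ee_pos: [655.8, 13.9, 119.5]
tcp_rot: [0.037, 2.588, -0.063]
force: [-2.2, -1.4, 2.7]
gripper_width: 59.4
```

Request:
drive_tool(
  series=[
    {"tx": 0.0, "ty": 0.0, "tz": 0.0, "roll": 0.0, "grip": 0.25},
    {"tx": 0.0, "ty": 0.0, "tz": 0.0, "roll": 0.0, "grip": 0.1},
    {"tx": 0.0, "ty": 0.0, "tz": 0.0, "roll": 0.0, "grip": 0.05},
    {"tx": 0.0, "ty": 0.0, "tz": 0.0, "roll": 0.0, "grip": 0.0},
  ],
)

```text
time_s: 27.55
ee_pos: [655.8, 13.8, 119.2]
tcp_rot: [0.038, 2.588, -0.063]
force: [-0.7, 0.4, 0.2]
gripper_width: 85.2
```

```bash
python3 go.py 600 19 210 87.8; python3 - <<'E'
from h import *
i=arm.camera_info("wrist"); im=arm.snapshot("wrist"); np.save("w13.npy",i["extrinsics"]); cv2.imwrite("w13raw.png",im)
c=cv2.resize(im[110:350,180:385],None,fx=3.8,fy=2.5,interpolation=cv2.INTER_CUBIC); cv2.imwrite("pics/c13.png",np.clip(c*1.3,0,255).astype('uint8'))
E
```

```text
t 27.55 at [655.8  13.8 119.2] q [ 0.47  0.79 -0.99  2.23  1.88  0.81 -0.34] z [ 0.524 -0.053 -0.85 ] y [ 0.04   0.999 -0.037] F [-0.7  0.4  0.2] w 85.2
units [-0.01 -0.02 -4.27] dist mm 106.7 roll -0.01
```

View pics/c13.png

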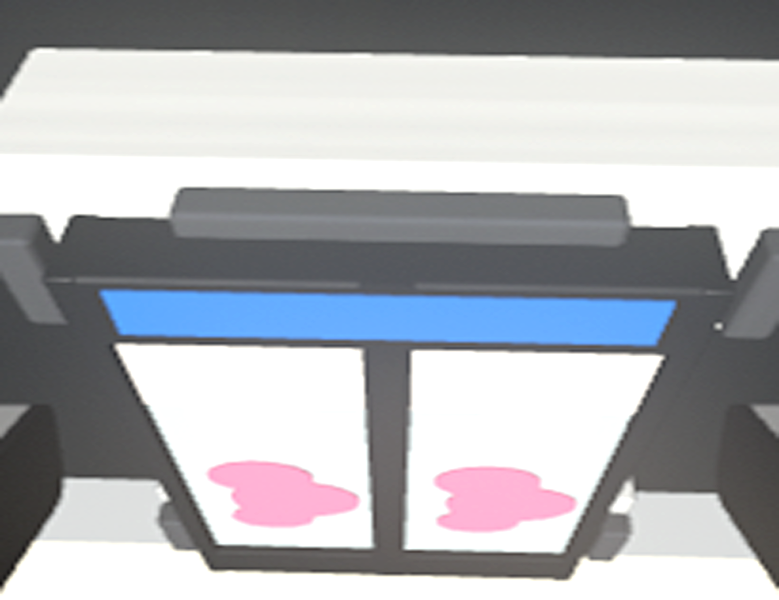

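The released carrier lies between the corner stops behind the front stop bar, and it didn't shift when the fingers opened. I'll back out along the tool axis.

Request:
drive_tool(
  series=[
    {"tx": 0.0, "ty": 0.0, "tz": -0.5, "roll": 0.0, "grip": 0.0},
    {"tx": 0.0, "ty": 0.0, "tz": -1.2, "roll": 0.0, "grip": 0.0},
    {"tx": 0.0, "ty": 0.0, "tz": -2.2, "roll": 0.0, "grip": 0.0},
    {"tx": 0.0, "ty": 0.0, "tz": -3.5, "roll": 0.0, "grip": 0.0},
    {"tx": 0.6, "ty": 0.0, "tz": -4.7, "roll": 0.0, "grip": 0.0},
    {"tx": 1.6, "ty": 0.0, "tz": -5.8, "roll": 0.0, "grip": 0.0},
    {"tx": 2.0, "ty": 0.0, "tz": -6.2, "roll": 0.0, "grip": 0.0},
    {"tx": 2.0, "ty": 0.0, "tz": -6.2, "roll": 0.0, "grip": 0.0},
  ],
)

```text
time_s: 28.4
ee_pos: [530.4, 22.6, 225.8]
tcp_rot: [0.035, 2.587, -0.065]
force: [0.4, -0.5, -0.5]
gripper_width: 85.6
```

```bash
python3 st.py; python3 - <<'E'
from h import *
i=arm.camera_info("wrist"); im=arm.snapshot("wrist"); np.save("w14.npy",i["extrinsics"]); cv2.imwrite("w14raw.png",im)
c=cv2.resize(im[60:420,130:430],None,fx=2.6,fy=1.6,interpolation=cv2.INTER_CUBIC); cv2.imwrite("pics/c14.png",np.clip(c*1.3,0,255).astype('uint8'))
im=arm.snapshot("scene"); cv2.imwrite("s14raw.png",im); cv2.imwrite("pics/s14.png",np.clip(cv2.resize(im[110:300,130:410],None,fx=2.8,fy=2.8,interpolation=cv2.INTER_CUBIC)*1.7,0,255).astype('uint8'))
E
```

```text
28.4 [ 0.577  0.463 -1.131  2.399  1.635  0.671 -0.308] [530.4  22.6 225.8] F [ 0.4 -0.5 -0.5] w 85.6
[[-0.851, 0.038, 0.525], [0.012, 0.998, -0.054], [-0.526, -0.04, -0.85]]
```

View pics/c14.png

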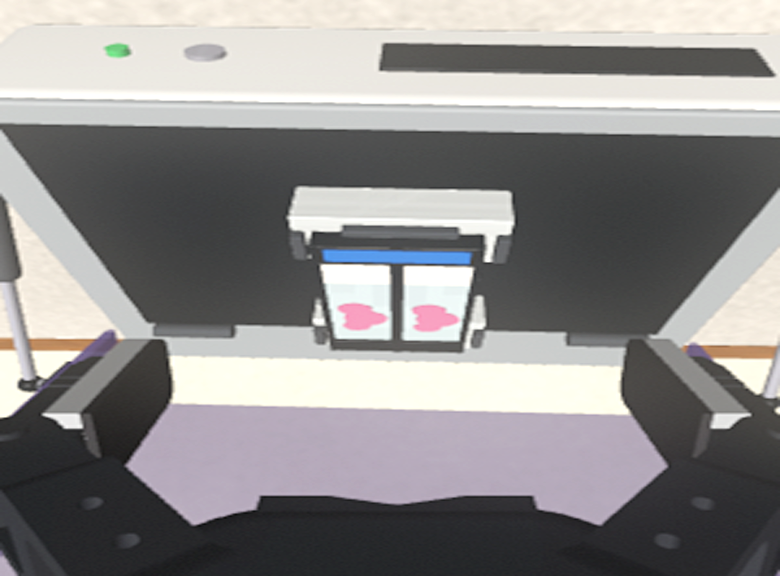

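View pics/s14.png

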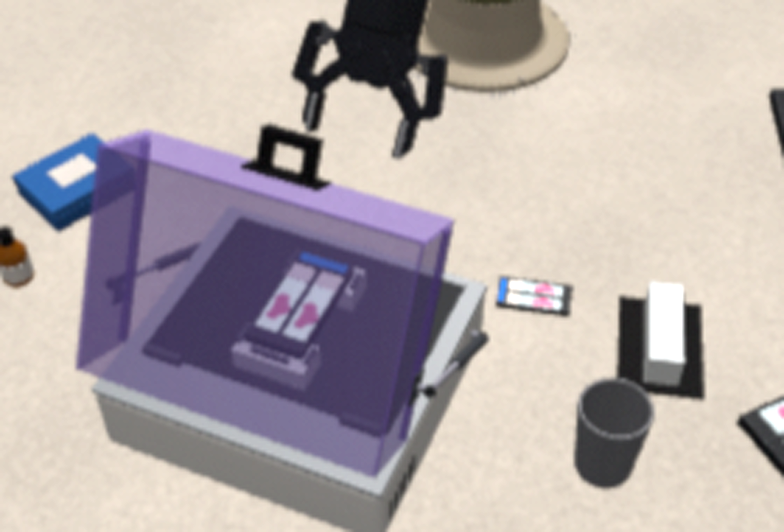

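```bash
python3 - <<'E'
from h import *
im=cv2.imread("s14raw.png"); c=cv2.resize(im[190:260,205:270],None,fx=9,fy=8,interpolation=cv2.INTER_CUBIC); cv2.imwrite("pics/c15.png",np.clip(c*1.7,0,255).astype('uint8'))
im=cv2.imread("w14raw.png"); c=cv2.resize(im[170:285,235:335],None,fx=7,fy=5,interpolation=cv2.INTER_CUBIC); cv2.imwrite("pics/c16.png",np.clip(c*1.6,0,255).astype('uint8'))
E
```

```text
(no output)
```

View pics/c15.png

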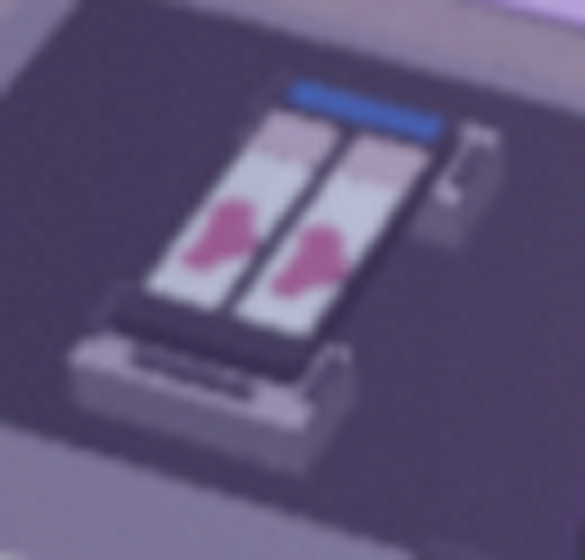

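View pics/c16.png

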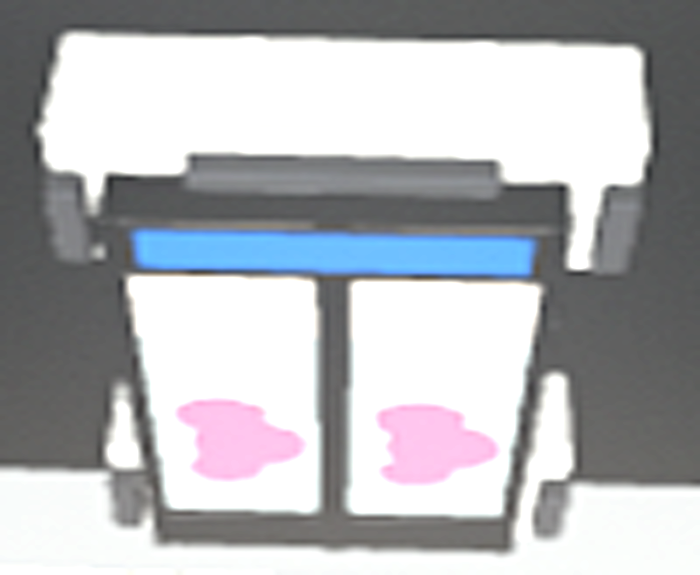

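```bash
python3 - <<'E'
from h import *
from hood import han
S=arm.camera_info("scene")
for t in (.95,1.0,1.08): 
    u,v=proj(S,han(t,19)); print(t,"crop",round((u-130)*2.8),round((v-110)*2.8))
T=arm.camera_info("top"); im=arm.snapshot("top"); cv2.imwrite("pics/t2.png",np.clip(im*1.5,0,255).astype('uint8'))
im0=cv2.imread("pics/top0.png")
for n,(a,b,c,d) in dict(box=(410,215,475,280),bottle=(425,180,455,210),pot=(170,160,215,205)).items():
    print(n,"mean diff",np.abs(im[b:d,a:c].astype(int)-im0[b:d,a:c]).mean().round(1))
E
```

```text
0.95 crop 309 124
1.0 crop 303 126
1.08 crop 293 131
box mean diff 10.8
bottle mean diff 10.8
pot mean diff 10.5
```

View pics/t2.png

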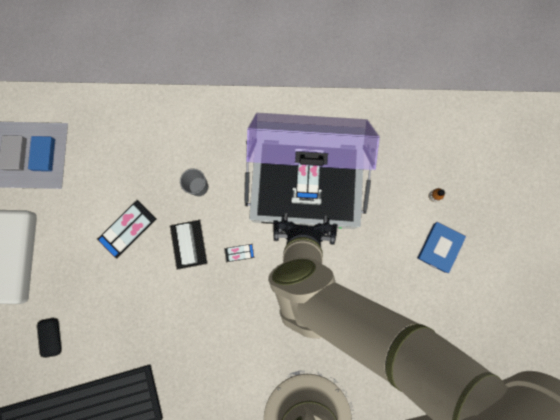

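```bash
python3 - <<'E'
from plant import arm
o=arm.get_obs(); print(o["time_s"],o["force"],abs(o["dq"]).max()); print(arm.close_job())
E
```

```text
28.55 [ 0.39200971 -0.22588092  0.1389079 ] 0.017742186159981202
the job is handed in; nothing more can be done
None
```

I opened the hood, seated the carrier in the nest with its blue end to the front, and handed the job in at 28.6 s. No verdict was reported.

**What I did**
- **Tilting the tool:** the moves have no tilt command. I pushed the arm against its reach and joint limits until the tool leaned about 32° towards the imager's front. This took about 12 s.
- **Hood:** I pinched the handle, lifted the hood to about 0.8 rad at roughly 0.5 rad/s, released it and backed off. The struts took it the rest of the way.
- **Carrier:** I used the middle-sized one from the block. The first grip left it tilted about 0.14 rad, so I set it back on the block, squared it to the nest and gripped it again level. I lowered it onto the seat until I felt contact, then opened the fingers.

**Last checks**
- **Hood:** the handle appears where a hood at 1.08 rad should put it.
- **Carrier position:** it lies between the stops and did not shift when released. It sits about 1 mm off centre sideways.
- **Carrier flatness:** seat contact came at the predicted height, and it was level to about 0.01 rad in the grip. I did not measure its tilt again after release.
- **Bystanders:** they look unmoved in the top view. The arm is clear, with an outside force of about 0.5 N, which is noise level.

**Disagreements and risks**
- **Nest position:** estimates along x differed by about 3 mm between the top camera, the imager base and the wrist camera. I used the gap seen in the wrist view.
- **Wrist camera:** close up, it measured the carrier about 4% too small.
- **Joint ranges:** while forcing the tilt, several joints sat right on their limits. Joint 6 read up to 1.862 against 1.86. I could not tell whether that counts as passing the range.

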